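# Index the inspection carousel to the jar

### The arm

A 6-joint arm with a two-finger parallel gripper is mounted at the origin on a cart in front of the work surface, level with it; the furniture and walls round the work are solid. World frame = base frame: x ahead of the robot, y to its left, z up, the work surface at z = 0. Lengths are in m, angles in degrees, forces in N, time in s.
With the tool pointing down it reaches from about 0.3 to 0.75 m from the base axis. Payload 8.5 kg.
Tool frame: the origin (TCP) lies midway between the tips of the shut fingers; the grasp point (between the pads) lies 19 mm behind it; x points along the fingers, y is the direction in which the jaws open and shut, and the axes are right-handed (so a half turn about x gives the same grasp; the last joint's range is limited). The gripper opens to 85 mm and grips with 20 to 120 N. Pads are 22 mm wide; open, the fingers measure 114 mm over their backs; the gripper's body (76 mm by 85 mm) begins 54 mm behind the grasp point. The pads swing forward as they close: fully open they stand 13 mm farther back than shut.
Start: joints at [-12.336, 21.807, 74.336, -0, 83.858, -12.336], TCP at [0.55, 0, 0.231] pointing down, gripper open.
Joint ranges: [-178.18, 178.18], [-50.72, 133.34], [12.68, 142.11], [-81.47, 261.47], [9.98, 163.14], [-165.26, 165.26]. Speed limits (degrees/s): [136.94, 136.94, 180, 180, 180, 180].

### API

Orientations are given as a 3x3 rotation matrix whose columns are the frame's x, y, z axes.
In Python, from plant import env gives the robot as it stands.
- The arm moves only by the tool carry_out, never from a script. Its argument "commands" is text: rows parted by semicolons, each of 7 numbers parted by spaces: the shift along the tool's x, y, z in units of 0.03 m (1.0 is 0.03 m), then the turn, a rotation vector about the tool's x, y, z in units of 4 degrees (1.0 is 4 degrees), then the closure, from -1 (fully open) to 1 (shut). In form: tx ty tz ax ay az claw; .... A call has 1 to 8 rows; each row shifts and turns the pose as measured when the row begins, along the tool's axes as they then stand; what a row does not reach is not made up. A row lasts 1/8 s, in which the tool goes at most 62.5 mm and 10.7 degrees, less where a joint would pass 70% of its speed; a pose out of reach is approached as far as the arm can. A call with a number of a shift or a turn outside -1 to 1 is refused whole. A call with a gripper value outside its range is refused whole. The fingers move at their own pace and stop on an object; "force" is the grip in N (left out, the last holds). Time passes only in rows, so rows that do not move let the fingers close. It gives the time, the measured TCP pose, the force and the opening at its end, in the units of the state.
- env.read_state(): the state, without advancing time (a new reading comes with each control period).
- env.capture(name): name is "scene" or "top"; returns a dict with "color" (400x640x3 uint8, blue, green, red), "z_map" (400x640 float32, m along the optical axis (not along the pixel's ray), 0 where there is no reading), "camera_matrix" (3x3 intrinsics, pixels), "k1" (the pictures are not rectified: a ray, as slopes to the right and down, at radius r is drawn at 1 + k1 r^2 times it, then the intrinsics apply), "R" (3x3) and "t" (3): a world point X has camera coordinates R X + t. Camera axes: x right, y down, z forward; pixel columns grow to the right and rows downward; lengths in m; the calibration is good to about 2 mm. A picture is of the moment at which its call begins.
- env.hand_in(): hands the job in, once; it reports no verdict.
Trained networks look in a picture, given as the dict that the camera call returned (one of the last four; its "shot" number tells which), for a name from the list of things; names that differ only in an ending like _2 or _b are one class to them, and where a whole thing is asked for, a point or a joint stands for the part that bears it (a point fixed in the world has none). Each returns a list of dicts, best first, with "confidence" (0 to 1); they miss things now and then, are a little off and sometimes report something else, mostly with a low value. They report only what shows in the picture. A call takes as long as a camera call.
- env.spot_in(picture, thing): "bbox" ([left, top, right, bottom] in pixels, round what is visible of it).
The state is a dict: "t": time; "q": joint angles; "dq": joint speeds; "effort": joint torques, N m; "eef_pos": TCP position; "tcp_rot": TCP orientation; "ft_force": force on the tool from outside, world axes, zero at the start; "torque": the same for the moment, N m; "finger_gap": opening from 0.0 (shut) to 1.0 (fully open).
Only numpy, scipy, OpenCV 4.12 (cv2) and the standard library are available. Lean on these libraries where they do the work, as an engineer would, in place of code of your own. Each camera call takes 0.05 s, during which the arm holds its last target.

### The job

Bring the glass jar under the camera of the inspection carousel. First switch the red isolator handle on the tilted box off, then turn the turntable by its grip posts until the jar's nest has clicked into its detent under the camera, and then switch the isolator fully back on. The turntable must never turn unless the isolator is off; do not touch the things standing in its nests, and leave everything else on the bench where it is.

Things in the scene. Friction and masses are not known exactly. Their poses are not given: they have to be found in the camera images.
- carousel: Fixed base of the carousel: round grey housing, 224 mm diameter, with a small camera head with a white ring light on an aluminium column. Origin: centre of its underside, on the turning axis (vertical). Its own +x points to the camera station and the column (column at 152 mm, 275 mm tall; camera head over the station from 202 mm up). Bolted down.
- turntable (a joint): Angle (rad) of the aluminium turntable on the carousel, counter-clockwise positive seen from above, about 0 at the start. It clicks into a sprung detent at every quarter turn (0, +-1.57, +-3.14 ...) and turns freely either way. About 5 N at a post pulls it out of a detent, about 1.5 N moves it in between; it stays where it is left, and is drawn into a detent only from within about 4 degrees.
- turntable_center (a point): Centre of the turntable's upper face, on the axis, 60 mm above the bench. The disc is 244 mm in diameter. Axes turn with the disc (z up). Four round nests, ring lips of 71 mm bore and 6 mm height, have their centres 66 mm from the axis, a quarter turn apart, one on the disc's +x.
- camera_station (a point): The place under the camera head where the jar must end: a point fixed to the base, 66 mm from the axis along the base's +x, at the height of the disc's upper face. A red mark on the base shows its direction.
- isolator_handle (a joint): Angle (rad) of the isolator's red handle, from 0 = on (bar along the slope of the panel, white end mark uppermost) to 1.57 = off (bar level). It turns counter-clockwise, seen looking onto the panel, from on to off, with stops and sprung detents at both ends: about 0.1 N m turns it out of a detent, and it is drawn in from within about 8 degrees of an end.
- isolator_grip (a point): Point to grip on the isolator's handle: on the turning axis, 36 mm out from the panel, 15 mm below the top of the bar. Red bar, 68 mm long, 16 mm thick, standing 11 to 51 mm out from the panel face, on a round hub of 38 mm diameter that ends 12 mm out. Axes turn with the handle: z is the turning axis, pointing out of the panel (30 degrees from vertical, leaning to the panel's front), x runs along the bar to its white mark, y across the bar.
- isolator_box: Grey enclosure, 120x120x70 mm, tilted 30 degrees on a foot, with a yellow plate on its sloping front and the red rotary isolator handle in its middle. Bolted down. Origin on the bench below its middle, z up, its front faces its own -x; the middle of the panel is at (-17, 0, 93) mm; height 125 mm, with the handle 155 mm.
- glass_jar: The glass jar with a white pump lid, 65 mm diameter, 85 mm tall, standing in one of the nests. Origin: centre of its underside, z up.
- solder_spool: Blue-flanged solder spool, 62 mm diameter, 46 mm tall, in a nest. Origin: centre of underside.
- tip_tin: Silver-white tin of brass wool, 56 mm diameter, 32 mm tall, in a nest. Origin: centre of underside.
- tape_roll: Black roll of tape lying flat, 60 mm diameter, 20 mm tall, in the nest under the camera at the start. Origin: centre of underside.
- post_1 (a point): Grip point of one of the four upright black grip posts on the turntable's rim, midway between two nests: post 16 mm diameter, 70 mm tall above the disc, 110 mm from the axis, at 45 degrees from the disc's +x. The point lies on its axis, 50 mm above the disc (20 mm below its top). It turns with the disc.
- post_2 (a point): Grip point of one of the four upright black grip posts on the turntable's rim, midway between two nests: post 16 mm diameter, 70 mm tall above the disc, 110 mm from the axis, at 135 degrees from the disc's +x. The point lies on its axis, 50 mm above the disc (20 mm below its top). It turns with the disc.
- post_3 (a point): Grip point of one of the four upright black grip posts on the turntable's rim, midway between two nests: post 16 mm diameter, 70 mm tall above the disc, 110 mm from the axis, at 225 degrees from the disc's +x. The point lies on its axis, 50 mm above the disc (20 mm below its top). It turns with the disc.
- post_4 (a point): Grip point of one of the four upright black grip posts on the turntable's rim, midway between two nests: post 16 mm diameter, 70 mm tall above the disc, 110 mm from the axis, at 315 degrees from the disc's +x. The point lies on its axis, 50 mm above the disc (20 mm below its top). It turns with the disc.
- water_bottle: Bystander, to be left alone: clear water bottle with blue cap, 65 mm diameter, 204 mm tall. Origin: centre of its underside.
- flux_bottle: Bystander, to be left alone: white squeeze bottle with yellow cap and needle, 38 mm diameter, 142 mm tall, close behind the carousel. Origin: centre of its underside.
- side_cutters: Bystander, to be left alone: red-handled side cutters lying flat, 45x138x11 mm. Origin: centre of its underside.
- tape_dispenser: Bystander, to be left alone: black tape dispenser, 46x125x89 mm. Origin: centre of its underside.

How it is judged (in metres and radians):
On the way, in this order (a step that is already met when the one before it is completed fails the run):
1. the isolator is off (value of joint isolator_handle above 1.4 rad), for 0.2 s.
2. with the isolator off, the jar stands under the camera and the turntable rests in its detent (value of joint isolator_handle above 1.4 rad and horizontal distance between glass_jar and camera_station below 0.012 m and (angle between the x axis of turntable_center and the x axis of carousel, either way round below 0.06 rad or angle between the x axis of turntable_center and the y axis of carousel, either way round below 0.06 rad) and velocity of joint turntable between -0.1 and 0.1 rad/s), for 0.2 s.
3. the isolator is on again (value of joint isolator_handle below 0.17 rad), for 0.2 s.
At the end, for the whole second after the job is handed in: The isolator is on (within 0.17 rad of its on stop), the jar stands still with its centre within 12 mm of the camera station, the turntable is at rest within 0.06 rad of a detent, and all four samples still stand in their nests (value of joint isolator_handle below 0.17 rad and horizontal distance between glass_jar and camera_station below 0.012 m and (angle between the x axis of turntable_center and the x axis of carousel, either way round below 0.06 rad or angle between the x axis of turntable_center and the y axis of carousel, either way round below 0.06 rad) and velocity of joint turntable between -0.1 and 0.1 rad/s and horizontal distance between glass_jar and turntable_center between 0.05 and 0.082 m and horizontal distance between solder_spool and turntable_center between 0.05 and 0.082 m and horizontal distance between tip_tin and turntable_center between 0.05 and 0.082 m and horizontal distance between tape_roll and turntable_center between 0.05 and 0.082 m and linear speed of glass_jar below 0.02 m/s); the robot touches nothing.
It fails at once if the turntable is turned while the isolator is not off (value of joint isolator_handle below 1.3 rad and (velocity of joint turntable above 0.4 rad/s or velocity of joint turntable below -0.4 rad/s)).
It fails at once if a sample on the turntable is touched by the gripper or the arm with more than 1 N (contact force between any of the fingers, the arm and glass_jar above 1 N or contact force between any of the fingers, the arm and solder_spool above 1 N or contact force between any of the fingers, the arm and tip_tin above 1 N or contact force between any of the fingers, the arm and tape_roll above 1 N).
It fails at once if a sample tips by more than about 17 degrees (angle between any of glass_jar, solder_spool, tip_tin, tape_roll's own z axis and vertical above 0.3 rad).
It fails at once if a bystander is moved by more than 25 mm (distance of any of water_bottle, flux_bottle, side_cutters, tape_dispenser from where it was at the start of the episode above 0.025 m).
It also fails if it takes over 72 s, if anything falls off the work surface, if the arm or the gripper's body presses on something with over 40 N, if the wrist force passes 120 N, or if a joint passes its speed limit or range.

## Working session

There is one attempt and no reset: what is moved stays moved. The work goes in short steps, Python scripts to look and compute and a tool call to move; the robot and the scene stay as the last step left them, time stands still between calls to the robot, and variables do not carry over. Pictures are saved under pics/ and viewed, and the job is handed in when it is done.

Besides the shell and the picture viewer there is one more tool, called by a JSON object that holds its "name" and its "arguments". carry_out: Moves the arm, as the interface text tells. Shifts and turns lie within -1 to 1; 1 stands for 0.03 m of shift or 4 degrees of turn. Its arguments: {"type":"object","properties":{"commands":{"type":"string"},"force":{"type":"number"}},"required":["commands"]}

```bash
ls -la; mkdir -p pics
cat > h.py <<'E'
import numpy as np, cv2, pickle
from plant import env
def shot(name,tag):
    p=env.capture(name); cv2.imwrite(f'pics/{tag}.png',p['color']); pickle.dump({k:p[k] for k in p},open(f'{tag}.pkl','wb')); return p
def cam2world(p,u,v,z):
    K=np.array(p['camera_matrix']);k1=p['k1']
    d=np.array([(u-K[0,2])/K[0,0],(v-K[1,2])/K[1,1]]); s=d.copy()
    for _ in range(20): s=d/(1+k1*(s@s))
    X=np.array([s[0]*z,s[1]*z,z]); return np.array(p['R']).T@(X-np.array(p['t']))
def cloud(p):
    K=np.array(p['camera_matrix']);k1=p['k1'];z=p['z_map']
    v,u=np.mgrid[0:z.shape[0],0:z.shape[1]]
    dx=(u-K[0,2])/K[0,0];dy=(v-K[1,2])/K[1,1];sx,sy=dx.copy(),dy.copy()
    for _ in range(20):
        f=1+k1*(sx**2+sy**2); sx=dx/f; sy=dy/f
    X=np.stack([sx*z,sy*z,z],-1)
    W=(X-np.array(p['t']))@np.array(p['R']); W[z==0]=np.nan; return W
def proj(p,X):
    c=np.array(p['R'])@np.asarray(X)+np.array(p['t']); s=c[:2]/c[2]; s=s*(1+p['k1']*(s@s))
    K=np.array(p['camera_matrix']); return K[0,0]*s[0]+K[0,2],K[1,1]*s[1]+K[1,2]
E
python3 - <<'E'
from h import *
print(env.read_state())
for c in ['scene','top']:
    p=shot(c,c+'0')
    print(c,p['k1'],p['camera_matrix'],p['R'],p['t'])
    for n in ['carousel','turntable','isolator_handle','isolator_box','glass_jar','solder_spool','tip_tin','tape_roll','post_1','water_bottle','flux_bottle','side_cutters','tape_dispenser']:
        print(n,[(np.round(b['bbox']).astype(int).tolist(),round(b['confidence'],2)) for b in env.spot_in(p,n)[:5]])
E
```

```text
total 12
drwxr-xr-x  3 agent agent 4096 Dec  7 16:51 .
drwxr-xr-x 23 root  root  4096 Dec  7 16:51 ..
drwxr-xr-x  2 agent agent 4096 Dec  7 16:51 pics
{'t': 0.0, 'q': array([-1.23362730e+01,  2.18407780e+01,  7.43878282e+01,  4.31256106e-04,
        8.38597428e+01, -1.23340234e+01]), 'dq': array([-0.01042982, -0.04459125, -0.02269564,  0.03307245,  0.05431591,
       -0.00346958]), 'effort': array([-1.00240642e-03, -4.48466885e+01, -2.31285810e+01, -2.87182611e-04,
        4.73836102e-03,  1.77242771e-05]), 'eef_pos': array([5.49679331e-01, 6.50471105e-05, 2.30695686e-01]), 'tcp_rot': array([[-1.50477898e-03,  9.99998867e-01, -4.03278760e-05],
       [ 3.36753491e-04, -3.98211792e-05, -9.99999943e-01],
       [-9.99998811e-01, -1.50479248e-03, -3.36693188e-04]]), 'ft_force': array([-0.94528695, -0.40632769, -0.36399635]), 'torque': array([ 0.01903544, -0.00731095,  0.04148338]), 'finger_gap': 0.9990430364348363}
scene -0.030370066303255797 [[446.22287937   0.         318.31336138]
 [  0.         446.22287937 201.29221539]
 [  0.           0.           1.        ]] [[ 0.74435846 -0.66
[... 995 characters left out ...]
812795 -0.999742   -0.0212101 ]
 [-0.99550842  0.01009063 -0.09413372]
 [ 0.09432346  0.02034972 -0.9953336 ]] [0.08977824 0.58872337 1.0640565 ]
carousel [([369, 132, 445, 248], 0.79)]
turntable [([371, 163, 443, 245], 0.79)]
isolator_handle [([198, 234, 211, 262], 0.87)]
isolator_box [([184, 212, 233, 262], 0.6)]
glass_jar [([412, 201, 443, 220], 0.77)]
solder_spool []
tip_tin [([372, 162, 444, 247], 0.46)]
tape_roll [([403, 173, 418, 191], 0.59)]
post_1 [([372, 159, 445, 249], 0.86), ([200, 235, 215, 260], 0.63)]
water_bottle [([299, 225, 323, 247], 0.92)]
flux_bottle [([443, 169, 461, 186], 0.78), ([370, 163, 444, 247], 0.65)]
side_cutters []
tape_dispenser [([215, 170, 256, 185], 0.58)]
```

Run:
```python
import cv2
a=cv2.imread('pics/scene0.png');b=cv2.imread('pics/top0.png')
cv2.imwrite('pics/scene0c.png',cv2.resize(a[120:310,180:470],None,fx=2.7,fy=2.7,interpolation=cv2.INTER_CUBIC))
cv2.imwrite('pics/top0c.png',cv2.resize(b[110:280,170:480],None,fx=2.5,fy=2.5,interpolation=cv2.INTER_CUBIC))
```

```text
(no output)
```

View pics/scene0c.png

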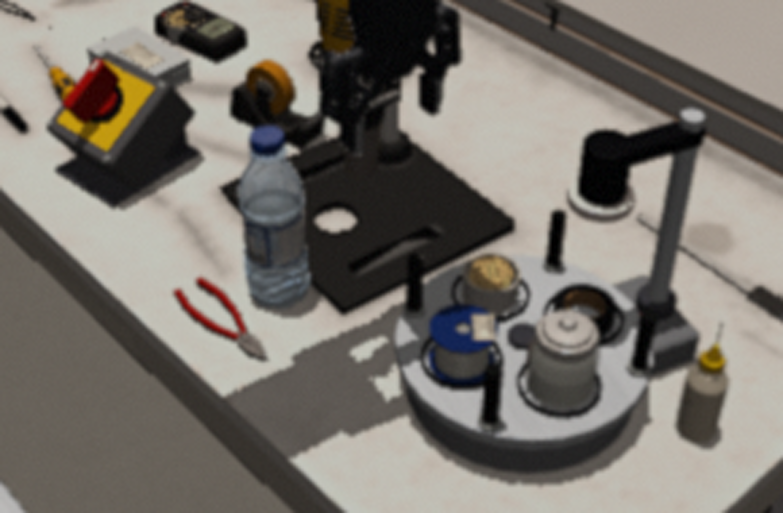

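View pics/top0c.png

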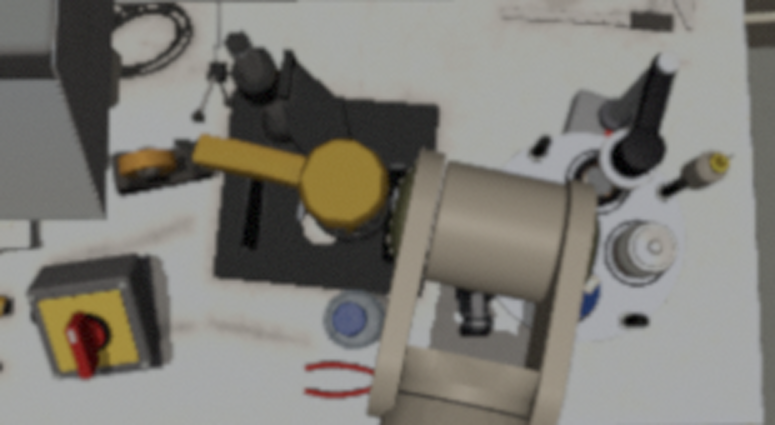

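View pics/scene0.png

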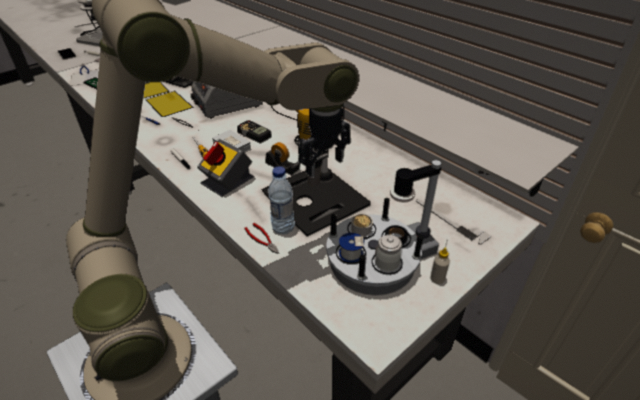

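The scene view shows the isolator on the left at about (213,153) with the bar along the slope (on). The carousel is on the right at about (378,250), with the tape roll under the camera head. The jar is the next nest clockwise, the spool is opposite the tape, and the tin is fourth. The arm hides part of the disc in the top view. Next I'll fit the geometry from the depth clouds.

```bash
cat > fit.py <<'E'
from h import *
from scipy.optimize import least_squares
import sys
tags=[('scene0'),('top0')]
for tag in tags:
    p=pickle.load(open(tag+'.pkl','rb')); W=cloud(p); C=p['color'].astype(int)
    b,g,r=C[...,0],C[...,1],C[...,2]
    print('==',tag)
    m=(r>1.8*g)&(r>1.8*b)&(r>70)
    n,l,st,ce=cv2.connectedComponentsWithStats(m.astype(np.uint8))
    for i in range(1,n):
        if st[i,4]>12:
            P=W[l==i]; print('red',st[i],np.nanmedian(P,0).round(4),np.nanmin(P,0).round(3),np.nanmax(P,0).round(3))
    m=(r>1.6*b)&(g>1.3*b)&(r>100)
    n,l,st,ce=cv2.connectedComponentsWithStats(m.astype(np.uint8))
    for i in range(1,n):
        if st[i,4]>30:
            P=W[l==i]; P=P[~np.isnan(P[:,0])]; c=P.mean(0); print('yel',st[i],np.median(P,0).round(4),P.min(0).round(3),P.max(0).round(3),np.linalg.svd(P-c)[2][2].round(3))
    # disc surface
    m=(np.abs(W[...,2]-0.060)<0.006)&(W[...,0]>0.2)&(W[...,1]<0)
    n,l,st,ce=cv2.connectedComponentsWithStats(m.astype(np.uint8))
    for i in range(1,n):
        if st[i,4]>60:
            P=W[l==i]; print('disc z',st[i],np.median(P,0).round(4),P.min(0).round(3),P.max(0).round(3))
    # bench
    m=(np.abs(W[...,2])<0.015)&(W[...,0]>0.3)&(W[...,0]<.8); print('bench z',np.median(W[m][:,2]))
E
python3 fit.py
```

```text
== scene0
red [203 142  16  19  83] [0.454  0.4085 0.1348] [0.427 0.401 0.024] [0.521 0.572 0.155]
red [216 155   7   7  24] [0.4776 0.4018 0.1042] [0.465 0.394 0.096] [0.489 0.408 0.11 ]
red [253 223  18  20  58] [0.4347 0.1365 0.0099] [0.423 0.088 0.005] [0.442 0.178 0.015]
red [245 228  23  17  62] [0.4044 0.1293 0.0094] [0.399 0.088 0.004] [0.415 0.178 0.013]
yel [144  82  23  16 253] [0.6227 1.1953 0.0035] [ 0.19   0.007 -0.005] [0.675 1.284 0.579] [-0.079 -0.402 -0.912]
yel [147  91  44  25 642] [0.6072 1.0339 0.0035] [ 0.54   0.939 -0.003] [0.68  1.137 0.012] [-0.002  0.003 -1.   ]
yel [299 109  10   7  59] [0.5824 0.1144 0.3388] [ 0.448 -0.04   0.334] [0.6   0.131 0.456] [-0.449 -0.248 -0.859]
yel [212 142  26  34 305] [0.4947 0.3875 0.1014] [0.442 0.361 0.07 ] [0.528 0.466 0.149] [-0.498 -0.084  0.863]
yel [274 142  14  10  57] [0.6802 0.3512 0.0858] [0.667 0.331 0.074] [0.689 0.376 0.091] [-0.186  0.256 -0.948]
yel [198 145  13  13  77] [0.5131 0.5814 0.026 ] [0.432 0.404 0.01 ] [0.539 0.651 0.136] [-0.935  0.222 -0.277]
yel [201 159  11  11  63] [0.4432 0.4332 0.0753] [0.4
[... 2411 characters left out ...]
35  0.0621] [ 1.05  -0.701  0.054] [ 1.064 -0.571  0.066]
disc z [613  50  27   4  64] [ 1.0711 -0.8965  0.0609] [ 1.066 -0.948  0.054] [ 1.078 -0.848  0.066]
disc z [410 149  13  13  72] [ 0.724  -0.1832  0.0578] [ 0.712 -0.206  0.054] [ 0.748 -0.171  0.066]
disc z [370 163  43  20 430] [ 0.6772 -0.1201  0.0597] [ 0.65  -0.176  0.054] [ 0.707 -0.052  0.066]
disc z [405 176  10  12  63] [ 0.6502 -0.1652  0.0596] [ 0.635 -0.18   0.056] [ 0.667 -0.153  0.064]
disc z [ 400  177   45   70 1201] [ 0.5418 -0.1993  0.0595] [ 0.465 -0.265  0.054] [ 0.664 -0.134  0.066]
disc z [368 228  16  13  98] [ 0.5035 -0.0715  0.0593] [ 0.483 -0.087  0.056] [ 0.518 -0.043  0.064]
bench z -0.00023134076567962392
```

```bash
cat > fit2.py <<'E'
from h import *
from scipy.optimize import least_squares
for tag in ['scene0','top0']:
    p=pickle.load(open(tag+'.pkl','rb')); W=cloud(p); C=p['color'].astype(int)
    b,g,r=C[...,0],C[...,1],C[...,2]
    near=(np.hypot(W[...,0]-.48,W[...,1]-.41)<.12)&(W[...,2]>.04)
    yel=near&(r>1.6*b)&(g>1.3*b)&(r>100)
    P=W[yel]
    for _ in range(5):
        c=np.median(P,0) if _==0 else P.mean(0); n=np.linalg.svd(P-P.mean(0))[2][2]; n*=np.sign(n[2]); d=(P-P.mean(0))@n; P=P[abs(d)<.004]
    yaw=np.arctan2(-n[1],-n[0])
    print(tag,'n',n.round(4),'yaw',np.degrees(yaw),'tilt',np.degrees(np.arccos(n[2])))
    nh=np.array([-np.sin(np.radians(30))*np.cos(yaw),-np.sin(np.radians(30))*np.sin(yaw),np.cos(np.radians(30))])
    yv=np.array([-np.sin(yaw),np.cos(yaw),0]); xv=np.cross(yv,nh)
    q=(P-P.mean(0)); 
    print(' plate centre(mean of visible)',P.mean(0).round(4),'extent x',np.percentile(q@xv,[1,99]).round(4),'y',np.percentile(q@yv,[1,99]).round(4))
    mid=P.mean(0)+xv*np.percentile(q@xv,[1,99]).mean()+yv*np.percentile(q@yv,[1,99]).mean()
    print(' plate mid',mid.round(4))
    red=near&(r>1.8*g)&(r>1.8*b)&(r>60); R=W[red]; h=(R-mid)@nh
    print(' red heights',np.percentile(h,[5,25,50,75,95]).round(4))
    T=R[abs(h-.051)<.006]; print(' top n',len(T),'ctr',np.median(T,0).round(4),'rel x',np.percentile((T-mid)@xv,[2,50,98]).round(4),'y',np.percentile((T-mid)@yv,[2,50,98]).round(4))
    print(' xv',xv.round(4),'yv',yv.round(4))
# carousel
m0=[]
for tag in ['scene0','top0']:
    p=pickle.load(open(tag+'.pkl','rb')); W=cloud(p)
    m=(abs(W[...,2]-.0597)<.004)&(W[...,0]>.45)&(W[...,0]<.72)&(W[...,1]<-.02)&(W[...,1]>-.28)
    m0.append(W[m])
    P=W[m][:,:2]
    # circle: fit enclosing by convex hull points
    hull=cv2.convexHull(P.astype(np.float32))[:,0]
    f=lambda x:np.hypot(hull[:,0]-x[0],hull[:,1]-x[1])-.122
    s=least_squares(f,[.58,-.15],loss='soft_l1',f_scale=.002); print(tag,'disc',s.x,np.abs(s.fun).mean())
    c=s.x
    d=np.hypot(W[...,0]-c[0],W[...,1]-c[1])
    for lo,hi,rad in [(.09,.27,(.135,.175)),(.085,.135,(.1,.12)),(.195,.29,(.0,.18))]:
        mm=(W[...,2]>lo)&(W[...,2]<hi)&(d>rad[0])&(d<rad[1])
        n,l,st,ce=cv2.connectedComponentsWithStats(mm.astype(np.uint8))
        for i in range(1,n):
            if st[i,4]>8:
                Q=W[l==i]; v=np.median(Q,0); print('  z',lo,hi,st[i],v.round(4),'r',np.hypot(*(v[:2]-c)).round(4),'ang',np.degrees(np.arctan2(*(v[:2]-c)[::-1])).round(1),'ztop',Q[:,2].max().round(3))
E
python3 fit2.py
```

```text
scene0 n [-0.479  -0.1201  0.8696] yaw 14.076460403605184 tilt 29.59027997171273
 plate centre(mean of visible) [0.488  0.3846 0.0974] extent x [-0.05    0.0443] y [-0.0177  0.025 ]
 plate mid [0.4848 0.3876 0.096 ]
 red heights [0.0066 0.0121 0.0451 0.0471 0.0498]
 top n 60 ctr [0.4513 0.4082 0.1353] rel x [-0.0295 -0.0039  0.0323] y [0.0192 0.0281 0.037 ]
 xv [0.84   0.2106 0.5   ] yv [-0.2432  0.97    0.    ]
top0 n [-0.9932  0.0436  0.108 ] yaw -2.5163646440370497 tilt 83.8012778006646
 plate centre(mean of visible) [0.4854 0.4162 0.1023] extent x [-0.0118  0.0248] y [-0.0466  0.0477]
 plate mid [0.4911 0.4166 0.1056]
 red heights [0.0032 0.0105 0.0411 0.0443 0.0469]
 top n 27 ctr [0.4493 0.412  0.1352] rel x [-0.0403 -0.0212  0.008 ] y [-0.015  -0.0061 -0.001 ]
 xv [ 0.8652 -0.038   0.5   ] yv [0.0439 0.999  0.    ]
scene0 disc [ 0.58532476 -0.14628148] 0.0022070681322797856
  z 0.09 0.27 [335 152   9  11  73] [ 0.5925 -0.0037  0.2585] r 0.1428 ang 87.1 ztop 0.27
  z 0.09 0.27 [422 165  20  59 506] [ 0.7225 -0.1981  0.1867] r 0.1466 ang -20.7 ztop 0.269
  z 0.09 0.27 [307 169   
[... 728 characters left out ...]
195 0.29 [306 163   9  15 111] [ 0.4979 -0.0076  0.2678] r 0.1639 ang 122.2 ztop 0.29
top0 disc [ 0.58803779 -0.14530127] 0.006020528496326781
  z 0.09 0.27 [415 131  26  25 169] [ 0.7243 -0.181   0.1817] r 0.1409 ang -14.7 ztop 0.269
  z 0.09 0.27 [454 171   8   8  42] [ 0.6628 -0.2923  0.0994] r 0.1649 ang -63.0 ztop 0.127
  z 0.085 0.135 [383 164   8   8  46] [ 0.6812 -0.0916  0.1261] r 0.1075 ang 29.9 ztop 0.131
  z 0.085 0.135 [435 180  11   8  50] [ 0.6357 -0.2378  0.1261] r 0.104 ang -62.7 ztop 0.133
  z 0.085 0.135 [420 235  10   6  45] [ 0.4876 -0.1886  0.1268] r 0.1093 ang -156.7 ztop 0.132
  z 0.195 0.29 [409 130  34  55 902] [ 0.6614 -0.1683  0.2641] r 0.0769 ang -17.4 ztop 0.277
```

```bash
python3 - <<'E'
import cv2
a=cv2.imread('pics/scene0.png');b=cv2.imread('pics/top0.png')
A=cv2.resize(a[130:200,190:260],None,fx=8,fy=8,interpolation=cv2.INTER_NEAREST)
B=cv2.resize(b[205:270,178:238],None,fx=8,fy=8,interpolation=cv2.INTER_NEAREST)
cv2.imwrite('pics/isoA.png',A);cv2.imwrite('pics/isoB.png',B)
E
cat > iso.py <<'E'
from h import *
from scipy.optimize import least_squares
ps={t:pickle.load(open(t+'.pkl','rb')) for t in ['scene0','top0']}
allP=[]
for t,p in ps.items():
    W=cloud(p);C=p['color'].astype(int);b,g,r=C[...,0],C[...,1],C[...,2]
    near=(np.hypot(W[...,0]-.485,W[...,1]-.415)<.075)&(W[...,2]>.06)&(W[...,2]<.14)
    m=near&(r>1.6*b)&(g>1.3*b)&(r>90)
    m=cv2.erode(m.astype(np.uint8),np.ones((3,3)))>0
    P=W[m]
    # ransac
    rng=np.random.default_rng(0);best=0
    for _ in range(500):
        q=P[rng.choice(len(P),3,False)];n=np.cross(q[1]-q[0],q[2]-q[0]);n/=np.linalg.norm(n)+1e-9
        k=(abs((P-q[0])@n)<.003).sum()
        if k>best:best=k;bn,bq=n,q[0]
    Q=P[abs((P-bq)@bn)<.003];n=np.linalg.svd(Q-Q.mean(0))[2][2];n*=np.sign(n[2])
    print(t,len(P),len(Q),Q.mean(0).round(4),n.round(4),'yaw',np.degrees(np.arctan2(-n[1],-n[0])).round(2),'tilt',np.degrees(np.arccos(n[2])).round(2))
    allP.append(Q)
E
python3 iso.py
```

```text
scene0 204 181 [0.4776 0.3959 0.0919] [-0.4981 -0.0679  0.8645] yaw 7.76 tilt 30.18
top0 449 416 [0.4882 0.4127 0.0993] [-0.4961 -0.063   0.866 ] yaw 7.23 tilt 30.0
```

View pics/isoA.png

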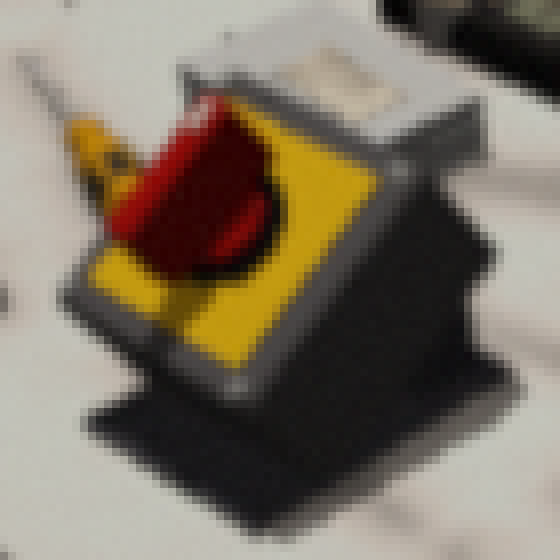

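View pics/isoB.png

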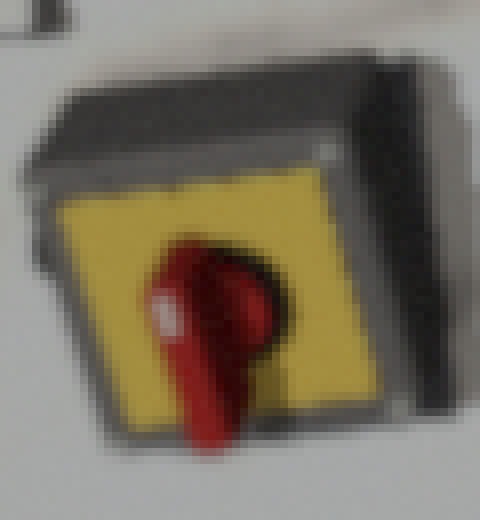

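```bash
cat > iso2.py <<'E'
from h import *
from scipy.optimize import least_squares
S=pickle.load(open('scene0.pkl','rb'));T=pickle.load(open('top0.pkl','rb'))
cT=np.array([(55,205),(322,168),(383,402),(128,435)])/8+[178,205]-.5
cS=np.array([(225,95),(385,180),(240,370),(88,275)])/8+[190,130]-.5
def frame(yaw):
    t=np.radians(30);n=np.array([-np.sin(t)*np.cos(yaw),-np.sin(t)*np.sin(yaw),np.cos(t)])
    y=np.array([-np.sin(yaw),np.cos(yaw),0]);return np.cross(y,n),y,n
# corners order: up-left(+y), up-right(-y), low-right, low-left
sg=np.array([(1,1),(1,-1),(-1,-1),(-1,1)])
def res(v,which):
    c=v[:3];x,y,n=frame(v[3]);r=[]
    for p,cc in [(S,cS),(T,cT)]:
        if (p is S and 'S' in which) or (p is T and 'T' in which):
            for (a,b),px in zip(sg,cc): r+=list(np.array(proj(p,c+a*v[4]*x+b*v[4]*y))-px)
    return r
for w in ['ST','S','T']:
    s=least_squares(res,[.487,.41,.1,.13,.05],args=(w,),loss='soft_l1');v=s.x
    x,y,n=frame(v[3])
    print(w,v[:3].round(4),'yaw',np.degrees(v[3]).round(2),'half',v[4].round(4),'rms',np.sqrt(np.mean(np.square(s.fun))).round(2),'box org',(v[:2]+.017*np.array([np.cos(v[3]),np.sin(v[3])])).round(4), 'bar top c',(v[:3]+.051*n).round(4))
    for nm,p in [('S',S),('T',T)]:
        for a in [.034,-.034]:
            q=np.array(proj(p,v[:3]+.051*n+a*x)); o,k=((190,130),8) if nm=='S' else ((178,205),8)
            print('   ',nm,a,((q+.5-o)*8).round(0))
E
python3 iso2.py
```

```text
ST [0.4803 0.4148 0.0963] yaw 7.13 half 0.0468 rms 0.37 box org [0.4972 0.4169] bar top c [0.455  0.4116 0.1405]
    S 0.034 [214.  90.]
    S -0.034 [105. 232.]
    T 0.034 [160. 292.]
    T -0.034 [214. 464.]
S [0.4489 0.3493 0.1438] yaw 7.6 half 0.0434 rms 0.28 box org [0.4658 0.3515] bar top c [0.4236 0.3459 0.1879]
    S 0.034 [217.  81.]
    S -0.034 [101. 233.]
    T 0.034 [308. 393.]
    T -0.034 [362. 571.]
T [0.4793 0.43   0.0538] yaw 6.92 half 0.0492 rms 0.14 box org [0.4961 0.4321] bar top c [0.454  0.427  0.0979]
    S 0.034 [208. 169.]
    S -0.034 [101. 308.]
    T 0.034 [161. 295.]
    T -0.034 [212. 460.]
```

Run:
```python
from h import *
S=pickle.load(open('scene0.pkl','rb'));T=pickle.load(open('top0.pkl','rb'))
for p,n in [(S,'S'),(T,'T')]:
    W=cloud(p).reshape(-1,3); W=W[(W[:,0]>.2)&(W[:,0]<.9)&(abs(W[:,1])<.7)&(W[:,2]>-.05)]
    print(n,'max height cm; rows x=.2.., cols y=.7..-.4 step .05')
    for i in np.arange(.2,.9,.05):
        row=[]
        for j in np.arange(.7,-.45,-.05):
            m=(W[:,0]>=i)&(W[:,0]<i+.05)&(W[:,1]<j)&(W[:,1]>=j-.05)
            row.append('%3d'%round(100*W[m,2].max()) if m.sum()>2 else '  .')
        print('%.2f'%i,' '.join(row))
    for n in ['water_bottle']: pass
p=T; W=cloud(p)
for nm,(a,b,c,d) in dict(bottle=(299,225,323,247)).items():
    Q=W[b:d,a:c].reshape(-1,3);Q=Q[Q[:,2]>.15];print(nm,np.median(Q,0),Q.min(0),Q.max(0))
```

```text
S max height cm; rows x=.2.., cols y=.7..-.4 step .05
0.20   .   .   .   .   .   .   .   .   .  66  67  68  68  68  68   .   .   .   .   .   .   .   .
0.25   .   .   .   .   .   .   .   .   .   .   .  67  68  67  66   .   .   .   .   .   .   .   .
0.30   .   .   .   .   .   .   .   .   .   .   .   .  63  63  58   .   .   .   .   .   .   .   .
0.35   0   1   0   0   0   0   0   1   0   0   1   1   1  60  58   0   1   0   0   0   0   1   .
0.40   2   2   2   1   8  14  12   7   0   0   2   1   1  57  56   0   0   0   1   1   1   0   .
0.45   1   1   2   0   8  16  13   8   0   0   0  21  54  55  54  54  11  13  13   0   1   0   .
0.50   1   3   3   .  12  13  12   0   1   1   0  21  54  54  54  54  11  14  14   6   1   0   .
0.55   1   4   4   .   .   0  10   0   1   .  22  34  54  54  53  53  11  14  15   6   1   0   .
0.60   1   4   4   4   0   3   5   0   2   2  30  16  23  35  35  10  27  27  13  13   8   0   .
0.65   0   4   4   3   0   5   9   9   4   2   2   2   2   2   .  13  27  27   7  14  11   0   .
0.70   3   4   4   3   0   .   0   3   4   8   9   2   1   2   0   .   6  28
[... 1135 characters left out ...]
 0   .
0.60   0   4   4   4   1   5  84  84  84  91  84  34  34  51   .   .  27  27  14   8   7   0   .
0.65   .   .   .   .   .   5  84  84  84  84  84  32   2   2   0  13  27  27   6  14  10   0   .
0.70   .   .   .   .   .  79  79  79  79  79  82  23   2   2   0   1   6  28  28   1   1   0   .
0.75   .   .   .   .   .   2   2  28  28  28  28  28  28  27  28  28  28  28  27  27  27  27   .
0.80   .   .   .   .   .   2   2  28  28  28  28  28  28  28  28  28  28  28  28  28  28  28   .
0.85   .   .   .   .   .   2   3  28  28  28  28  28  28  28  28  28  28  28  28  28  28  28   .
bottle [0.492897   0.11465869 0.18455858] [0.46966888 0.07672105 0.15013198] [0.52180515 0.1439031  0.539338  ]
```

```bash
cat > plan.py <<'E'
import numpy as np
from scipy.spatial.transform import Rotation as Ro, Slerp
from plant import env
def Rdown(yaw):  # tool x down, tool y at yaw (deg)
    a=np.radians(yaw);x=np.array([0,0,-1.]);y=np.array([np.cos(a),np.sin(a),0]);return np.stack([x,y,np.cross(x,y)],1)
def Riso(yawbox,h): # handle angle h deg, tool x=-n, y=-handle y
    w=np.radians(yawbox);t=np.radians(30);n=np.array([-np.sin(t)*np.cos(w),-np.sin(t)*np.sin(w),np.cos(t)])
    yv=np.array([-np.sin(w),np.cos(w),0]);y=Ro.from_rotvec(n*np.radians(h)).apply(-yv);x=-n
    return np.stack([x,y,np.cross(x,y)],1),n
def rows(p0,R0,wps,claw):
    """wps: list of (pos,R); one row per waypoint; returns string"""
    out=[]
    for p,R in wps:
        d=R0.T@(np.asarray(p)-p0)/.03; r=Ro.from_matrix(R0.T@R).as_rotvec(degrees=True)/4
        out.append(' '.join('%g'%round(v,2) for v in list(d)+list(r)+[claw])); p0,R0=np.asarray(p),R
    return '; '.join(out)
def line(p1,R1,n,claw,st=None):
    st=st or env.read_state(); p0,R0=st['eef_pos'],st['tcp_rot']
    s=Slerp([0,1],Ro.from_matrix([R0,R1])); f=np.linspace(0,1,n+1)[1:]
    w=[(p0+k*(np.asarray(p1)-p0),s(k).as_matrix()) for k in f]
    rr=np.linalg.norm(Ro.from_matrix(R0.T@R1).as_rotvec(degrees=True))/n/4
    print('per-row shift',np.linalg.norm(np.asarray(p1)-p0)/n/.03,'turn',rr); 
    s=rows(p0,R0,w,claw).split('; ')
    for i in range(0,n,8): print('; '.join(s[i:i+8]))
E
python3 - <<'E'
from plan import *
c=np.array([.480,.415,.0945]);R,n=Riso(7.2,0)
print('grip tcp',c+.017*n,'pre',c+.107*n)
line(np.array([.40,.0,.33]),Rdown(0),6,-1)
E
```

```text
grip tcp [0.47156703 0.41393467 0.10922243] pre [0.42692186 0.40829467 0.18716472]
per-row shift 0.9974927806034474 turn 0.00010168715311511358
-0.55 -0.83 -0 0 -0 -0 -1; -0.55 -0.83 -0 0 -0 -0 -1; -0.55 -0.83 0 0 -0 -0 -1; -0.55 -0.83 0 0 -0 -0 -1; -0.55 -0.83 0 0 -0 -0 -1; -0.55 -0.83 0 0 -0 -0 -1
```

{"name": "carry_out", "arguments": {"commands": "-0.55 -0.83 0 0 0 0 -1; -0.55 -0.83 0 0 0 0 -1; -0.55 -0.83 0 0 0 0 -1; -0.55 -0.83 0 0 0 0 -1; -0.55 -0.83 0 0 0 0 -1; -0.55 -0.83 0 0 0 0 -1", "force": 40}}

```text
t: 2.15
eef_pos: [0.3967, 0.0001, 0.332]
tcp_rot: [[-0.003, 1.0, 0.0], [0.001, 0.0, -1.0], [-1.0, -0.003, -0.001]]
ft_force: [0.5, -0.1, -0.4]
finger_gap: 1.002
```

Run:
```python
from plan import *
R,n=Riso(7.2,0)
print(env.read_state()['eef_pos'])
line(np.array([.39,.38,.30]),R,24,-1)
```

```text
[3.96659179e-01 5.05032325e-05 3.31953335e-01]
per-row shift 0.5296512442816533 turn 0.9081563846173841
0.04 -0.01 -0.53 0.84 0.26 0.23 -1; 0.05 -0.04 -0.53 0.84 0.26 0.23 -1; 0.06 -0.07 -0.52 0.84 0.26 0.23 -1; 0.07 -0.1 -0.51 0.84 0.26 0.23 -1; 0.08 -0.13 -0.51 0.84 0.26 0.23 -1; 0.08 -0.17 -0.5 0.84 0.26 0.23 -1; 0.09 -0.2 -0.48 0.84 0.26 0.23 -1; 0.1 -0.23 -0.47 0.84 0.26 0.23 -1
0.1 -0.25 -0.45 0.84 0.26 0.23 -1; 0.1 -0.28 -0.44 0.84 0.26 0.23 -1; 0.11 -0.31 -0.42 0.84 0.26 0.23 -1; 0.11 -0.33 -0.4 0.84 0.26 0.23 -1; 0.11 -0.36 -0.37 0.84 0.26 0.23 -1; 0.11 -0.38 -0.35 0.84 0.26 0.23 -1; 0.11 -0.4 -0.33 0.84 0.26 0.23 -1; 0.11 -0.42 -0.3 0.84 0.26 0.23 -1
0.11 -0.44 -0.27 0.84 0.26 0.23 -1; 0.11 -0.46 -0.24 0.84 0.26 0.23 -1; 0.1 -0.47 -0.21 0.84 0.26 0.23 -1; 0.1 -0.49 -0.18 0.84 0.26 0.23 -1; 0.09 -0.5 -0.15 0.84 0.26 0.23 -1; 0.09 -0.51 -0.12 0.84 0.26 0.23 -1; 0.08 -0.52 -0.09 0.84 0.26 0.23 -1; 0.07 -0.52 -0.06 0.84 0.26 0.23 -1
```

{"name": "carry_out", "arguments": {"commands": "0.04 -0.01 -0.53 0.84 0.26 0.23 -1; 0.05 -0.04 -0.53 0.84 0.26 0.23 -1; 0.06 -0.07 -0.52 0.84 0.26 0.23 -1; 0.07 -0.1 -0.51 0.84 0.26 0.23 -1; 0.08 -0.13 -0.51 0.84 0.26 0.23 -1; 0.08 -0.17 -0.5 0.84 0.26 0.23 -1; 0.09 -0.2 -0.48 0.84 0.26 0.23 -1; 0.1 -0.23 -0.47 0.84 0.26 0.23 -1"}}

```text
t: 3.15
eef_pos: [0.394, 0.1302, 0.324]
tcp_rot: [[0.165, 0.875, -0.454], [0.111, -0.474, -0.873], [-0.98, 0.094, -0.175]]
ft_force: [0.4, -0.1, 0.5]
finger_gap: 1.003
```

{"name": "carry_out", "arguments": {"commands": "0.1 -0.25 -0.45 0.84 0.26 0.23 -1; 0.1 -0.28 -0.44 0.84 0.26 0.23 -1; 0.11 -0.31 -0.42 0.84 0.26 0.23 -1; 0.11 -0.33 -0.4 0.84 0.26 0.23 -1; 0.11 -0.36 -0.37 0.84 0.26 0.23 -1; 0.11 -0.38 -0.35 0.84 0.26 0.23 -1; 0.11 -0.4 -0.33 0.84 0.26 0.23 -1; 0.11 -0.42 -0.3 0.84 0.26 0.23 -1"}}

```text
t: 4.15
eef_pos: [0.3946, 0.2608, 0.315]
tcp_rot: [[0.357, 0.537, -0.764], [0.13, -0.839, -0.528], [-0.925, 0.089, -0.369]]
ft_force: [-0.5, -0.2, -0.7]
finger_gap: 1.002
```

{"name": "carry_out", "arguments": {"commands": "0.11 -0.44 -0.27 0.84 0.26 0.23 -1; 0.11 -0.46 -0.24 0.84 0.26 0.23 -1; 0.1 -0.47 -0.21 0.84 0.26 0.23 -1; 0.1 -0.49 -0.18 0.84 0.26 0.23 -1; 0.09 -0.5 -0.15 0.84 0.26 0.23 -1; 0.09 -0.51 -0.12 0.84 0.26 0.23 -1; 0.08 -0.52 -0.09 0.84 0.26 0.23 -1; 0.07 -0.52 -0.06 0.84 0.26 0.23 -1"}}

```text
t: 5.15
eef_pos: [0.3962, 0.3917, 0.3062]
tcp_rot: [[0.524, 0.077, -0.849], [0.052, -0.997, -0.058], [-0.85, -0.013, -0.526]]
ft_force: [0.6, -0.5, 0.7]
finger_gap: 1.0
```

Run:
```python
from plan import *
from h import shot
R,n=Riso(7.2,0)
c=np.array([.480,.415,.0945])
s=env.read_state();print(s['eef_pos'],s['q'].round(1))
line(c+.107*n,R,6,-1)
# with the arm away from the carousel, look at it now
p=shot('scene','scene1');p=shot('top','top1')
```

```text
[0.39621477 0.39174156 0.3062348 ] [ 40.6  11.1  83.7 -20.4  59.9 132.7]
per-row shift 0.6893057761796509 turn 0.14100240736944475
0.66 -0.07 0.2 -0.12 -0.07 -0.03 -1; 0.66 -0.07 0.19 -0.12 -0.07 -0.03 -1; 0.66 -0.07 0.19 -0.12 -0.07 -0.03 -1; 0.66 -0.07 0.19 -0.12 -0.07 -0.03 -1; 0.66 -0.07 0.18 -0.12 -0.07 -0.03 -1; 0.66 -0.07 0.18 -0.12 -0.07 -0.03 -1
```

View pics/top1.png

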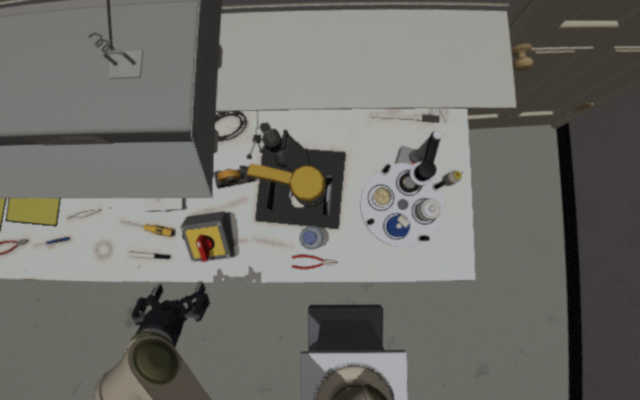

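View pics/scene1.png

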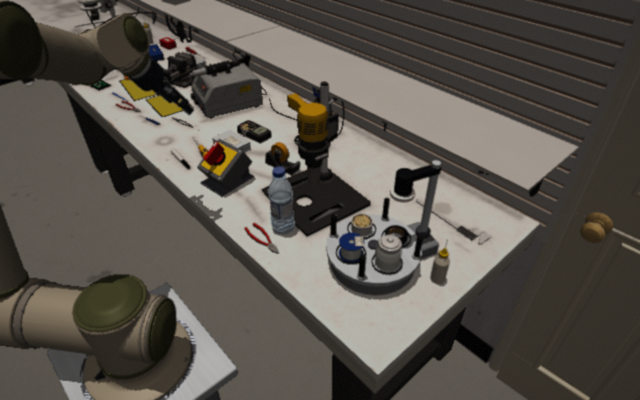

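The arm is clear of the carousel now. In the top view, the tape roll is at (408,181), the jar at (427,209), the spool at (397,225) and the tin at (381,196). The posts are at about (386,169), (436,182), (424,238) and (371,221). Next is the pre-grasp at the isolator.

{"name": "carry_out", "arguments": {"commands": "0.66 -0.07 0.2 -0.12 -0.07 -0.03 -1; 0.66 -0.07 0.19 -0.12 -0.07 -0.03 -1; 0.66 -0.07 0.19 -0.12 -0.07 -0.03 -1; 0.66 -0.07 0.19 -0.12 -0.07 -0.03 -1; 0.66 -0.07 0.18 -0.12 -0.07 -0.03 -1; 0.66 -0.07 0.18 -0.12 -0.07 -0.03 -1; 0 0 0 0 0 0 -1"}}

```text
t: 6.12
eef_pos: [0.4278, 0.4059, 0.1849]
tcp_rot: [[0.494, 0.138, -0.858], [0.064, -0.99, -0.122], [-0.867, 0.005, -0.499]]
ft_force: [0.7, 0.0, 0.7]
finger_gap: 0.998
```

Run:
```python
from plan import *
from h import *
R,n=Riso(7.2,0)
c=np.array([.480,.415,.0945])
s=env.read_state();print(s['eef_pos'],s['q'].round(1),s['tcp_rot'].round(3))
line(c+.055*n,R,3,-0.3)
for v in ['scene','top']:
    p=shot(v,v+'2')
    a={'scene':(150,80,280,210),'top':(140,180,260,320)}[v]
    cv2.imwrite(f'pics/{v}2c.png',cv2.resize(p['color'][a[1]:a[3],a[0]:a[2]],None,fx=4,fy=4,interpolation=cv2.INTER_CUBIC))
```

```text
[0.42778304 0.4059326  0.18486767] [ 38.5  20.6  90.9 -21.6  44.3 132.9] [[ 0.494  0.138 -0.858]
 [ 0.064 -0.99  -0.122]
 [-0.867  0.005 -0.499]]
per-row shift 0.5532927267672965 turn 0.0639859512311511
0.55 -0.03 -0.01 0.06 0.01 0.01 -0.3; 0.55 -0.03 -0.01 0.06 0.01 0.01 -0.3; 0.55 -0.03 -0.01 0.06 0.01 0.01 -0.3
```

View pics/scene2c.png

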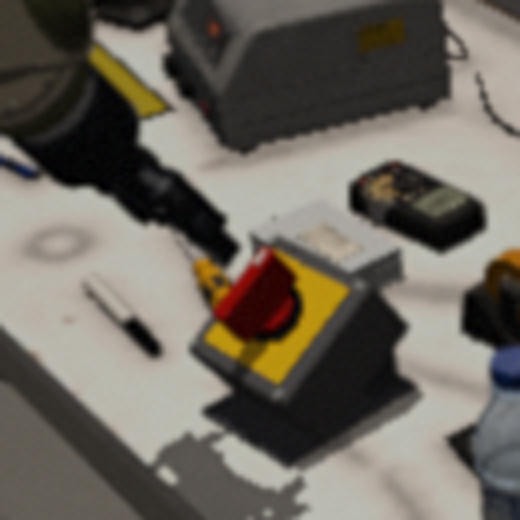

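View pics/top2c.png

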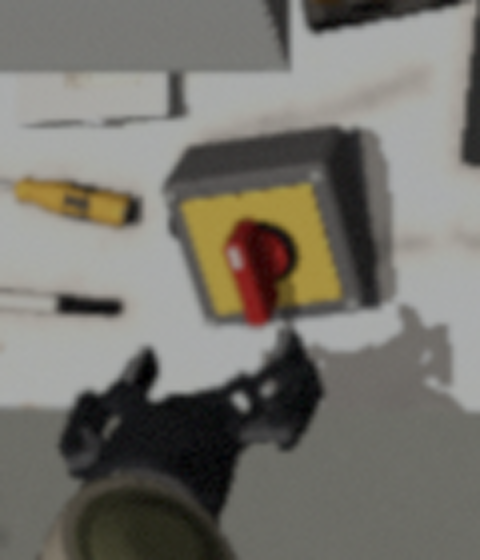

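Run:
```python
from h import *
s=env.read_state();p0,R=s['eef_pos'],s['tcp_rot']
for v,o in [('scene2',(150,80)),('top2',(140,180))]:
    p=pickle.load(open(v+'.pkl','rb'))
    for nm,X in [('tipA',p0+R@[-.013,.05,0]),('tipB',p0+R@[-.013,-.05,0]),('tcp',p0),('tcp+9cm',p0+R@[.09,0,0]),('tcp+56 (bar top)',p0+R@[.056,0,0])]:
        print(v,nm,((np.array(proj(p,X))+.5-o)*4).round())
```

```text
scene2 tipA [235. 258.]
scene2 tipB [149. 212.]
scene2 tcp [201. 244.]
scene2 tcp+9cm [266. 306.]
scene2 tcp+56 (bar top) [242. 283.]
top2 tipA [299. 335.]
top2 tipB [146. 357.]
top2 tcp [227. 335.]
top2 tcp+9cm [261. 262.]
top2 tcp+56 (bar top) [249. 288.]
```

The open tips are where the kinematics predict (top crop, about (150,352) and (290,330)), and the tool axis points at the bar's middle, about (248,283). Going in now.

{"name": "carry_out", "arguments": {"commands": "0.55 -0.03 0 0.06 0 0 -0.3; 0.55 -0.03 0 0.06 0 0 -0.3; 0.55 -0.03 0 0.06 0 0 -0.3; 0.4 0 0 0 0 0 -0.3; 0.4 0 0 0 0 0 -0.3; 0.3 0 0 0 0 0 -0.3; 0 0 0 0 0 0 -0.3"}}

```text
t: 7.1
eef_pos: [0.4719, 0.4153, 0.1114]
tcp_rot: [[0.498, 0.126, -0.858], [0.067, -0.992, -0.107], [-0.865, -0.004, -0.502]]
ft_force: [0.2, 0.1, 0.1]
finger_gap: 0.653
```

Run:
```python
from plan import *
R,n=Riso(7.2,0)
c=np.array([.480,.415,.0945])
s=env.read_state();e=s['eef_pos']-c;print(s['eef_pos'],'out',e@n,'y(tool)',e@R[:,1],'z(tool)',e@R[:,2],s['ft_force'],s['finger_gap'])
line(c+.018*n,R,2,-0.3)
```

```text
[0.47193519 0.41528821 0.11135927] out 0.018583103514116888 y(tool) -0.0012967295239863655 z(tool) -0.0015316565571795986 [0.22705336 0.10619758 0.12426767] 0.6533876826655842
per-row shift 0.03483089694710941 turn 0.03623842450289553
0.01 0.02 0.03 -0.01 -0.02 0.03 -0.3; 0.01 0.02 0.03 -0.01 -0.02 0.03 -0.3
```

Close the fingers, using a moderate grip.

{"name": "carry_out", "arguments": {"commands": "0 0.04 0 0 0 0 0.3; 0 0 0 0 0 0 1; 0 0 0 0 0 0 1; 0 0 0 0 0 0 1; 0 0 0 0 0 0 1", "force": 30}}

```text
t: 7.72
eef_pos: [0.472, 0.4144, 0.1123]
tcp_rot: [[0.499, 0.127, -0.857], [0.068, -0.992, -0.108], [-0.864, -0.005, -0.503]]
ft_force: [1.2, 1.6, -2.6]
finger_gap: 0.181
```

Run:
```python
from plan import *
from h import *
R,n=Riso(7.2,0)
c=np.array([.480,.415,.0945])
s=env.read_state();e=s['eef_pos']-c;print(s['eef_pos'],'out',e@n,'y(tool)',e@R[:,1],'z(tool)',e@R[:,2],s['ft_force'],s['torque'],s['finger_gap'])
p=shot('scene','scene3');a=(150,80,280,210)
cv2.imwrite('pics/scene3c.png',cv2.resize(p['color'][a[1]:a[3],a[0]:a[2]],None,fx=4,fy=4,interpolation=cv2.INTER_CUBIC))
```

```text
[0.47195406 0.41442483 0.11225345] out 0.01940222736754809 y(tool) -0.000437784533525381 z(tool) -0.0019012520392985626 [ 1.18892724  1.5855161  -2.58880856] [-0.04933407  0.20571914  0.1213934 ] 0.18089211763422558
```

View pics/scene3c.png

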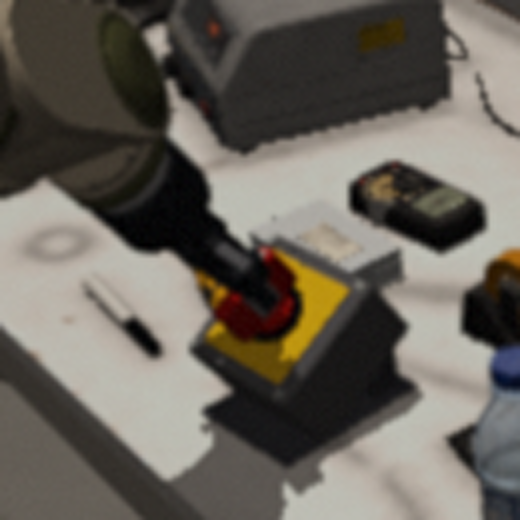

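{"name": "carry_out", "arguments": {"commands": "0 0 0 -1 0 0 1; 0 0 0 -1 0 0 1; 0 0 0 -1 0 0 1; 0 0 0 -1 0 0 1; 0 0 0 -1 0 0 1; 0 0 0 -1 0 0 1; 0 0 0 -1 0 0 1; 0 0 0 -1 0 0 1"}}

```text
t: 8.78
eef_pos: [0.4719, 0.4147, 0.1123]
tcp_rot: [[0.498, 0.572, -0.651], [0.069, -0.775, -0.628], [-0.864, 0.268, -0.426]]
ft_force: [0.7, 1.3, -2.3]
finger_gap: 0.185
```

```bash
cat > isost.py <<'E'
from plan import *
R,n=Riso(7.2,0)
c=np.array([.480,.415,.0945])
s=env.read_state();e=s['eef_pos']-c
Rr=R.T@s['tcp_rot'];rv=Ro.from_matrix(Rr).as_rotvec(degrees=True)
xv=-R[:,2];yv=-R[:,1]
print('t',s['t'],'out',(e@n).round(4),'upslope',(e@xv).round(4),'y',(e@yv).round(4),'angle',rv.round(1),'F',s['ft_force'].round(1),'T',s['torque'].round(2),'gap',s['finger_gap'],'q',s['q'].round(0))
E
python3 isost.py
```

```text
t 8.775 out 0.0194 upslope 0.0019 y 0.0007 angle [-32.8   0.3  -0.3] F [ 0.7  1.3 -2.3] T [0.02 0.26 0.  ] gap 0.1851703389845041 q [ 36.  29.  91. -24.  35. 103.]
```

{"name": "carry_out", "arguments": {"commands": "0 0 0 -1 0 0 1; 0 0 0 -1 0 0 1; 0 0 0 -1 0 0 1; 0 0 0 -1 0 0 1; 0 0 0 -1 0 0 1; 0 0 0 -1 0 0 1; 0 0 0 -1 0 0 1; 0 0 0 -1 0 0 1"}}

```text
t: 9.78
eef_pos: [0.4716, 0.4149, 0.1121]
tcp_rot: [[0.497, 0.835, -0.236], [0.07, -0.309, -0.948], [-0.865, 0.455, -0.212]]
ft_force: [1.0, 1.5, -2.3]
finger_gap: 0.176
```

{"name": "carry_out", "arguments": {"commands": "0 0 0 -1 0 0 1; 0 0 0 -1 0 0 1; 0 0 0 -1 0 0 1; 0 0 0 -1 0 0 1; 0 0 0 -1 0 0 1; 0 0 0 -1 0 0 1"}}

```text
t: 10.52
eef_pos: [0.4714, 0.4149, 0.112]
tcp_rot: [[0.497, 0.857, 0.135], [0.07, 0.115, -0.991], [-0.865, 0.502, -0.003]]
ft_force: [0.9, 1.4, -1.3]
finger_gap: 0.183
```

```bash
python3 isost.py
python3 - <<'E'
from h import *
p=shot('scene','scene4');a=(150,80,280,210)
cv2.imwrite('pics/scene4c.png',cv2.resize(p['color'][a[1]:a[3],a[0]:a[2]],None,fx=4,fy=4,interpolation=cv2.INTER_CUBIC))
E
```

```text
t 10.525 out 0.0194 upslope 0.0014 y 0.001 angle [-90.4   0.4  -0.3] F [ 0.9  1.4 -1.3] T [ 0.15  0.31 -0.1 ] gap 0.1827336587878472 q [ 36.  29.  91. -24.  35.  45.]
```

View pics/scene4c.png

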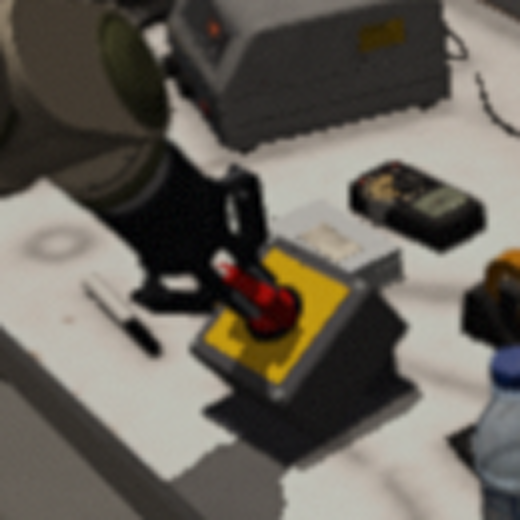

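The bar is level, with the white mark to the left at (225,265). Releasing and backing off along the tool axis.

{"name": "carry_out", "arguments": {"commands": "0 0 0 -0.3 0 0 1; 0 0 0 0 0 0 -0.3; 0 0 0 0 0 0 -0.3; 0 0 0 0 0 0 -0.3; -0.5 0 0 0 0 0 -0.3; -0.8 0 0 0 0 0 -0.3; -1 0 0 0 0 0 -0.3; -1 0 0 0 0 0 -0.3"}}

```text
t: 11.58
eef_pos: [0.4198, 0.4071, 0.2013]
tcp_rot: [[0.495, 0.855, 0.152], [0.069, 0.135, -0.988], [-0.866, 0.5, 0.008]]
ft_force: [0.2, -0.3, -0.0]
finger_gap: 0.649
```

```bash
python3 isost.py
python3 - <<'E'
from plan import *
line(np.array([.37,.33,.33]),Rdown(27),10,-0.3)
E
cat > car.py <<'E'
from h import *
from scipy.optimize import least_squares
S=pickle.load(open('scene1.pkl','rb'));T=pickle.load(open('top1.pkl','rb'))
# crops for viewing
A=cv2.resize(S['color'][185:305,315:455],None,fx=5,fy=5,interpolation=cv2.INTER_NEAREST);cv2.imwrite('pics/carS.png',A)
B=cv2.resize(T['color'][125:250,355:470],None,fx=4.7,fy=4.7,interpolation=cv2.INTER_NEAREST);cv2.imwrite('pics/carT.png',B)
E
python3 car.py
```

```text
t 11.575 out 0.1229 upslope 0.0008 y -0.0003 angle [-91.5   0.3  -0.3] F [ 0.2 -0.3 -0. ] T [-0.03  0.2  -0.01] gap 0.6488188467373016 q [ 39.  19.  90. -21.  46.  42.]
per-row shift 0.5268070303140968 turn 0.874315819423934
-0.47 0.04 0.23 -0.44 0.13 -0.74 -0.3; -0.47 0.01 0.23 -0.44 0.13 -0.74 -0.3; -0.48 -0.03 0.22 -0.44 0.13 -0.74 -0.3; -0.48 -0.06 0.22 -0.44 0.13 -0.74 -0.3; -0.47 -0.09 0.21 -0.44 0.13 -0.74 -0.3; -0.47 -0.12 0.2 -0.44 0.13 -0.74 -0.3; -0.47 -0.15 0.2 -0.44 0.13 -0.74 -0.3; -0.46 -0.18 0.19 -0.44 0.13 -0.74 -0.3
-0.45 -0.21 0.18 -0.44 0.13 -0.74 -0.3; -0.44 -0.24 0.17 -0.44 0.13 -0.74 -0.3
```

View pics/carS.png

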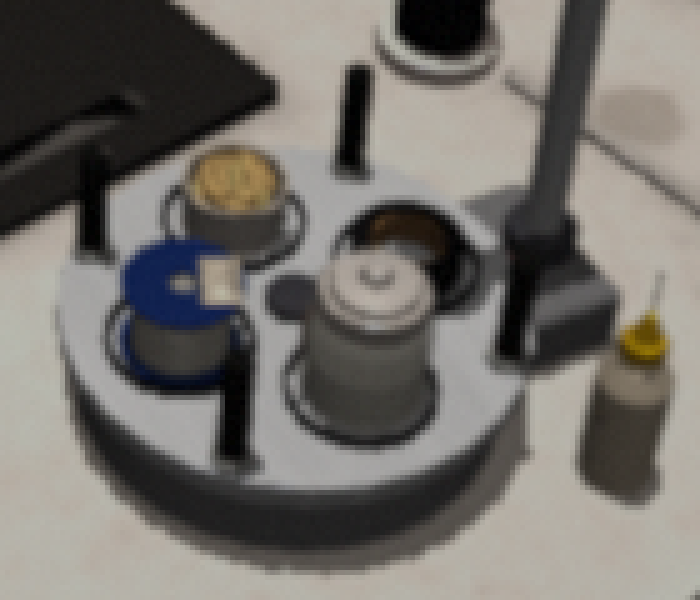

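View pics/carT.png

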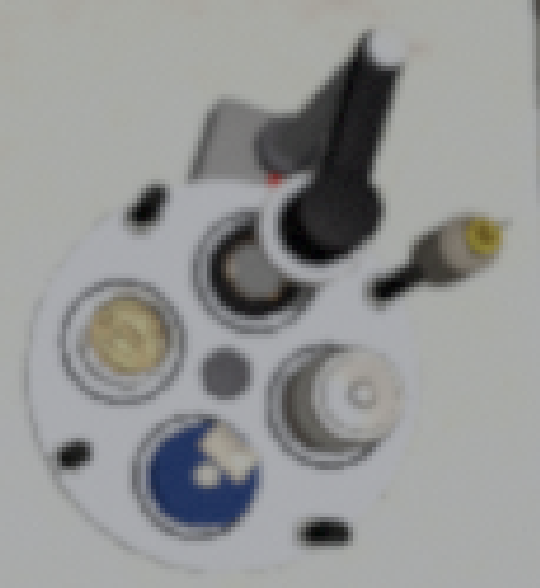

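```bash
cat > car2.py <<'E'
from h import *
from scipy.optimize import least_squares
S=pickle.load(open('scene1.pkl','rb'));T=pickle.load(open('top1.pkl','rb'))
# post order disc angles 45(back),135(left),225(front),315(right)
pS=np.array([(354,120),(94,205),(236,408),(514,300)])/5+[315,185]-.5
pT=np.array([(148,206),(73,455),(326,534),(390,288)])/4.7+[355,125]-.5
hS=np.array((297,298))/5+[315,185]-.5; hT=np.array((226,372))/4.7+[355,125]-.5
def res(v,w):
    r=[]
    for k,p,q,h in [('S',S,pS,hS),('T',T,pT,hT)]:
        if k not in w: continue
        for a,px in zip([45,135,225,315],q):
            t=v[2]+np.radians(a); r+=list(np.array(proj(p,[v[0]+.11*np.cos(t),v[1]+.11*np.sin(t),.095+v[3]]))-px)
        r+=list(np.array(proj(p,[v[0],v[1],.06+v[3]]))-h)
    return r+[v[3]*300]
for w in ['ST','S','T']:
    s=least_squares(res,[.585,-.143,-.3,0],args=(w,),loss='soft_l1');v=s.x
    print(w,v[:2].round(4),'yaw',np.degrees(v[2]).round(2),'dz',v[3].round(4),'rms',np.sqrt(np.mean(np.square(s.fun))).round(2))
    print(np.array(s.fun).round(1))
# disc-surface depth
for p in (S,T):
    W=cloud(p);d=np.hypot(W[...,0]-.585,W[...,1]+.143)
    print('disc z',np.median(W[...,2][(d>.09)&(d<.12)&(abs(W[...,2]-.06)<.015)]).round(4))
    # post tops / jar top
    for a in [45,135,225,315]:
        t=np.radians(a-17.7);m=np.hypot(W[...,0]-.585-.11*np.cos(t),W[...,1]+.143-.11*np.sin(t))<.018
        Q=W[m]; Q=Q[(Q[:,2]>.118)&(Q[:,2]<.14)]; print(a,len(Q),np.median(Q,0).round(4) if len(Q) else '',Q[:,2].max() if len(Q) else '')
E
python3 car2.py
```

```text
ST [ 0.5861 -0.1435] yaw -17.69 dz 0.0006 rms 0.62
[-0.2 -0.3 -0.4 -0.8  0.  -0.1  0.5  1.5 -0.7  0.8 -0.3  0.1 -0.  -0.1
 -0.1 -0.4  1.3 -1.2 -0.3  0.3  0.2]
S [ 0.5878 -0.1424] yaw -17.36 dz -0.0007 rms 0.57
[-0.3 -0.5 -0.3 -0.8  0.5 -0.3  0.6  1.1 -0.5  0.6 -0.2]
T [ 0.5855 -0.1436] yaw -18.02 dz -0.0003 rms 0.53
[-0.1  0.2 -0.1 -0.  -0.3 -0.   1.4 -0.8 -0.3  0.6 -0.1]
disc z 0.0601
45 35 [ 0.6799 -0.0983  0.1271] 0.13194563249340358
135 37 [ 0.5335 -0.0511  0.1275] 0.13304995760745525
225 44 [ 0.4846 -0.1975  0.1279] 0.13156692031238246
315 44 [ 0.6317 -0.2449  0.128 ] 0.13110611928506952
disc z 0.0597
45 29 [ 0.6838 -0.0924  0.1289] 0.13134168829820242
135 28 [ 0.5359 -0.045   0.1287] 0.13289879663061477
225 30 [ 0.4876 -0.1911  0.1286] 0.1322511877756088
315 33 [ 0.6358 -0.2406  0.1284] 0.1334698385465746
```

Run:
```python
from plan import *
line(np.array([.39,.24,.33]),Rdown(27.3),8,-0.3)
```

```text
per-row shift 0.8874217483667343 turn 1.0976782751772158
-0.57 0.07 0.67 -0.56 0.17 -0.93 -0.3; -0.58 0 0.67 -0.56 0.17 -0.93 -0.3; -0.59 -0.06 0.66 -0.56 0.17 -0.93 -0.3; -0.59 -0.12 0.65 -0.56 0.17 -0.93 -0.3; -0.59 -0.19 0.64 -0.56 0.17 -0.93 -0.3; -0.58 -0.25 0.62 -0.56 0.17 -0.93 -0.3; -0.57 -0.31 0.6 -0.56 0.17 -0.93 -0.3; -0.56 -0.37 0.58 -0.56 0.17 -0.93 -0.3
```

{"name": "carry_out", "arguments": {"commands": "-0.57 0.07 0.67 -0.56 0.17 -0.93 -0.3; -0.58 0 0.67 -0.56 0.17 -0.93 -0.3; -0.59 -0.06 0.66 -0.56 0.17 -0.93 -0.3; -0.59 -0.12 0.65 -0.56 0.17 -0.93 -0.3; -0.59 -0.19 0.64 -0.56 0.17 -0.93 -0.3; -0.58 -0.25 0.62 -0.56 0.17 -0.93 -0.3; -0.57 -0.31 0.6 -0.56 0.17 -0.93 -0.3; -0.56 -0.37 0.58 -0.56 0.17 -0.93 -0.3"}}

```text
t: 12.58
eef_pos: [0.3833, 0.2362, 0.3429]
tcp_rot: [[-0.01, 0.879, 0.476], [0.006, 0.476, -0.879], [-1.0, -0.006, -0.01]]
ft_force: [-0.4, -0.8, 0.0]
finger_gap: 0.648
```

Run:
```python
from plan import *
from h import *
s=env.read_state();print(s['eef_pos'].round(4),s['tcp_rot'].round(3).tolist(),s['q'].round(0))
line(np.array([.46,-.03,.33]),Rdown(27.3),10,-0.5)
p=shot('top','top5');q=shot('scene','scene5')
a=(150,180,270,280);A=cv2.resize(p['color'][a[1]:a[3],a[0]:a[2]],None,fx=3.3,fy=4,interpolation=cv2.INTER_CUBIC)
a=(180,110,300,210);B=cv2.resize(q['color'][a[1]:a[3],a[0]:a[2]],None,fx=3.3,fy=4,interpolation=cv2.INTER_CUBIC)
cv2.imwrite('pics/iso5.png',np.hstack([A,B]))
```

```text
[0.3833 0.2362 0.3429] [[-0.01, 0.879, 0.476], [0.006, 0.476, -0.879], [-1.0, -0.006, -0.01]] [ 16.   8.  75.   0.  97. -12.]
per-row shift 0.9243980960189062 turn 0.033571469141892664
0.04 -0.2 0.9 0.03 -0.01 0.01 -0.5; 0.04 -0.2 0.9 0.03 -0.01 0.01 -0.5; 0.04 -0.19 0.9 0.03 -0.01 0.01 -0.5; 0.04 -0.19 0.9 0.03 -0.01 0.01 -0.5; 0.04 -0.19 0.9 0.03 -0.01 0.01 -0.5; 0.04 -0.19 0.9 0.03 -0.01 0.01 -0.5; 0.04 -0.19 0.9 0.03 -0.01 0.01 -0.5; 0.04 -0.19 0.9 0.03 -0.01 0.01 -0.5
0.04 -0.18 0.91 0.03 -0.01 0.01 -0.5; 0.04 -0.18 0.91 0.03 -0.01 0.01 -0.5
```

View pics/iso5.png

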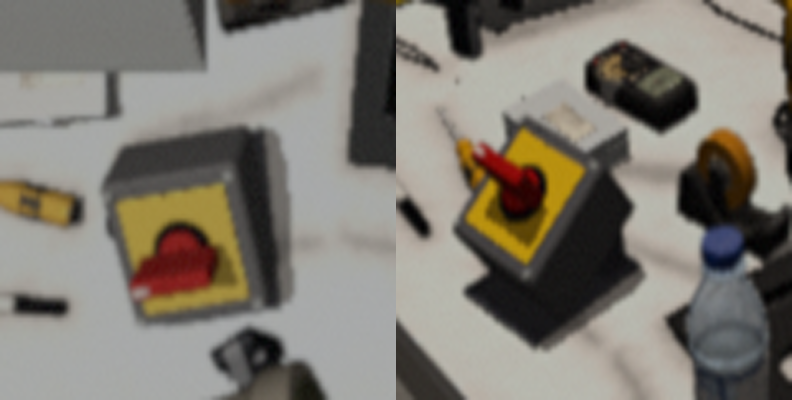

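Both views show the bar level, so the isolator is off: white end at (140,293) in the left tile and (482,150) in the right. Now to the carousel.

{"name": "carry_out", "arguments": {"commands": "0.04 -0.2 0.9 0 0 0 -0.4; 0.04 -0.2 0.9 0 0 0 -0.4; 0.04 -0.19 0.9 0 0 0 -0.4; 0.04 -0.19 0.9 0 0 0 -0.4; 0.04 -0.19 0.9 0 0 0 -0.4; 0.04 -0.19 0.9 0 0 0 -0.4; 0.04 -0.19 0.9 0 0 0 -0.4; 0.04 -0.19 0.9 0 0 0 -0.4"}}

```text
t: 13.68
eef_pos: [0.444, 0.0249, 0.3301]
tcp_rot: [[0.004, 0.879, 0.476], [0.01, 0.476, -0.879], [-1.0, 0.008, -0.007]]
ft_force: [-0.6, 0.7, 0.6]
finger_gap: 0.695
```

Run:
```python
from plan import *
s=env.read_state();print(s['eef_pos'].round(4))
line(np.array([.5356,-.0458,.22]),Rdown(27.3),7,-0.4)
```

```text
[0.444  0.0249 0.3301]
per-row shift 0.7608051649613727 turn 0.04594644161725766
0.52 0.22 0.51 0.04 -0.01 -0.02 -0.4; 0.52 0.22 0.51 0.04 -0.01 -0.02 -0.4; 0.52 0.22 0.51 0.04 -0.01 -0.02 -0.4; 0.52 0.23 0.5 0.04 -0.01 -0.02 -0.4; 0.52 0.23 0.5 0.04 -0.01 -0.02 -0.4; 0.52 0.23 0.5 0.04 -0.01 -0.02 -0.4; 0.52 0.23 0.5 0.04 -0.01 -0.02 -0.4
```

{"name": "carry_out", "arguments": {"commands": "0.52 0.22 0.51 0.04 0 0 -0.4; 0.52 0.22 0.51 0.04 0 0 -0.4; 0.52 0.22 0.51 0.04 0 0 -0.4; 0.52 0.23 0.5 0.04 0 0 -0.4; 0.52 0.23 0.5 0.04 0 0 -0.4; 0.52 0.23 0.5 0.04 0 0 -0.4; 0.52 0.23 0.5 0.04 0 0 -0.4; 0 0 0 0 0 0 -0.4"}}

```text
t: 14.68
eef_pos: [0.5404, -0.0468, 0.2139]
tcp_rot: [[0.008, 0.89, 0.456], [0.01, 0.456, -0.89], [-1.0, 0.012, -0.006]]
ft_force: [-0.3, 0.2, 0.4]
finger_gap: 0.701
```

Run:
```python
from plan import *
from h import *
s=env.read_state();print(s['eef_pos'].round(4),s['tcp_rot'].round(3).tolist())
P=np.array([.5356,-.0458,.14])
line(P,Rdown(27.3),4,-0.4)
q=shot('scene','scene6');p=shot('top','top6')
a=(315,130,455,290);B=cv2.resize(q['color'][a[1]:a[3],a[0]:a[2]],None,fx=3.6,fy=3.6,interpolation=cv2.INTER_CUBIC)
cv2.imwrite('pics/car6.png',B)
for nm,X in [('tcp',s['eef_pos']),('posttop',[.5356,-.0458,.130]),('postbase',[.5356,-.0458,.06]),('A',s['eef_pos']+s['tcp_rot']@[-.012,.038,0]),('B',s['eef_pos']+s['tcp_rot']@[-.012,-.038,0])]:
    print(nm,((np.array(proj(q,X))+.5-a[:2])*3.6).round(),np.round(proj(p,X),1))
```

```text
[ 0.5404 -0.0468  0.2139] [[0.008, 0.89, 0.456], [0.01, 0.456, -0.89], [-1.0, 0.012, -0.006]]
per-row shift 0.6167968079027657 turn 0.0486405037330671
0.62 -0.04 -0.02 -0.01 -0.02 -0.04 -0.4; 0.62 -0.04 -0.02 -0.01 -0.02 -0.04 -0.4; 0.62 -0.04 -0.02 -0.01 -0.02 -0.04 -0.4; 0.62 -0.03 -0.03 -0.01 -0.02 -0.04 -0.4
tcp [ 75. 211.] [375.5 216.9]
posttop [ 67. 307.] [371.4 220.6]
postbase [ 66. 378.] [368.7 221.9]
A [ 94. 164.] [368.7 202.8]
B [ 56. 231.] [383.5 230.6]
```

View pics/car6.png

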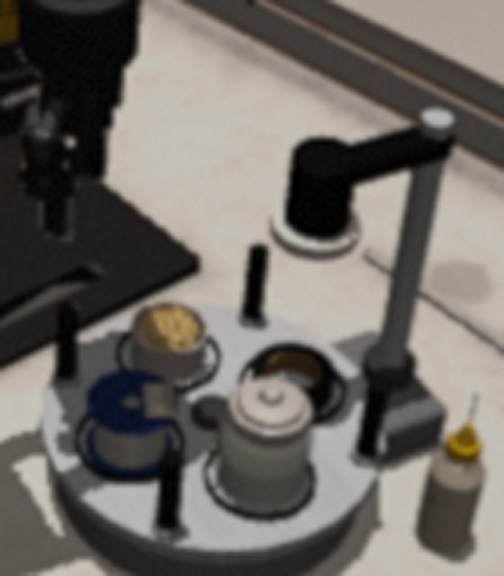

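View pics/top6.png

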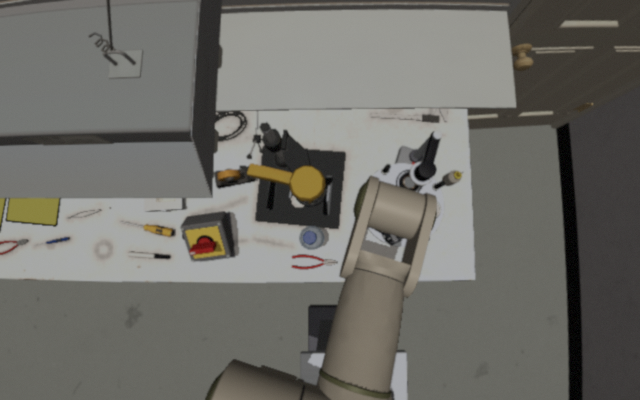

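The post stands where it was predicted, at (66,342) in the crop, and the fingers hang above it at (57,235). Going down.

{"name": "carry_out", "arguments": {"commands": "0.62 -0.04 -0.02 0 0 -0.04 -0.4; 0.62 -0.04 -0.02 0 0 -0.04 -0.4; 0.62 -0.04 -0.02 0 0 -0.04 -0.4; 0.5 -0.03 -0.03 0 0 -0.04 -0.4; 0 0 0 0 0 0 -0.4"}}

```text
t: 15.4
eef_pos: [0.5356, -0.0437, 0.1477]
tcp_rot: [[0.009, 0.889, 0.459], [0.002, 0.459, -0.889], [-1.0, 0.009, 0.002]]
ft_force: [0.8, -0.7, 0.1]
finger_gap: 0.701
```

Run:
```python
from plan import *
s=env.read_state();print(s['eef_pos'].round(4),s['tcp_rot'].round(3).tolist())
line(np.array([.5356,-.0458,.095]),Rdown(27.3),4,-0.4)
```

```text
[ 0.5356 -0.0437  0.1477] [[0.009, 0.889, 0.459], [0.002, 0.459, -0.889], [-1.0, 0.009, 0.002]]
per-row shift 0.43979111408525906 turn 0.032837700467356186
0.44 -0.01 0.01 -0 0.01 -0.03 -0.4; 0.44 -0.01 0.01 -0 0.01 -0.03 -0.4; 0.44 -0.01 0.02 -0 0.01 -0.03 -0.4; 0.44 -0.01 0.02 -0 0.01 -0.03 -0.4
```

{"name": "carry_out", "arguments": {"commands": "0.44 -0.01 0.01 0 0.01 -0.03 -0.4; 0.44 -0.01 0.01 0 0.01 -0.03 -0.4; 0.44 -0.01 0.02 0 0.01 -0.03 -0.4; 0.44 -0.01 0.02 0 0.01 -0.03 -0.4; 0 0 0 0 0 0 -0.4"}}

```text
t: 16.02
eef_pos: [0.5362, -0.0458, 0.0928]
tcp_rot: [[0.002, 0.889, 0.459], [0.0, 0.459, -0.889], [-1.0, 0.002, 0.001]]
ft_force: [0.2, -0.6, -0.3]
finger_gap: 0.704
```

{"name": "carry_out", "arguments": {"commands": "0 0 0 0 0 0 0.3; 0 0 0 0 0 0 0.5; 0 0 0 0 0 0 1; 0 0 0 0 0 0 1; 0 0 0 0 0 0 1", "force": 30}}

```text
t: 16.65
eef_pos: [0.5364, -0.0461, 0.0935]
tcp_rot: [[0.003, 0.888, 0.459], [-0.001, 0.459, -0.888], [-1.0, 0.002, 0.002]]
ft_force: [0.6, -0.6, -1.8]
finger_gap: 0.176
```

```bash
cat > tab.py <<'E'
from plan import *
C=np.array([.586,-.1435])
s=env.read_state();d=s['eef_pos'][:2]-C
y=s['tcp_rot'][:,1]
print('t',s['t'],'pos',s['eef_pos'].round(4),'r',np.hypot(*d).round(4),'post ang',np.degrees(np.arctan2(d[1],d[0])).round(2)%360,'tool yaw',np.degrees(np.arctan2(y[1],y[0])).round(2),'F',s['ft_force'].round(1),'T',s['torque'].round(2),'gap',s['finger_gap'].__round__(3))
E
python3 tab.py
python3 - <<'E'
from h import *
q=shot('scene','scene7')
a=(315,130,455,290);B=cv2.resize(q['color'][a[1]:a[3],a[0]:a[2]],None,fx=3.6,fy=3.6,interpolation=cv2.INTER_CUBIC)
cv2.imwrite('pics/car7.png',B)
E
```

```text
t 16.65 pos [ 0.5364 -0.0461  0.0935] r 0.1093 post ang 117.01 tool yaw 27.32 F [ 0.6 -0.6 -1.8] T [-0.09  0.18  0.01] gap 0.176
```

View pics/car7.png

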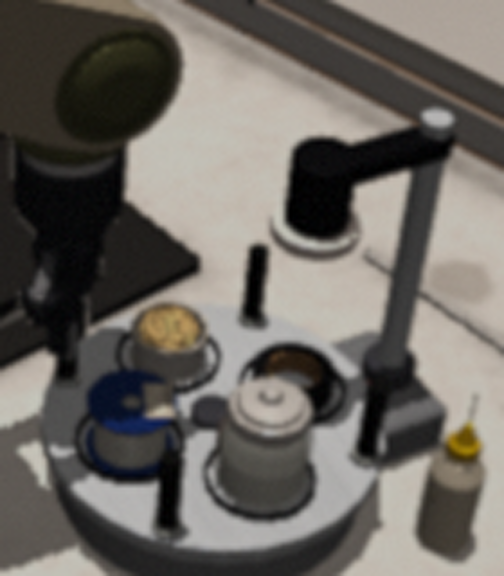

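{"name": "carry_out", "arguments": {"commands": "0 -0.12 0 -0.5 0 0 1; 0 -0.19 0.01 -0.75 0 0 1; 0 -0.19 0 -0.75 0 0 1; 0 -0.19 0.01 -0.75 0 0 1; 0 -0.19 0 -0.75 0 0 1; 0 -0.19 0.01 -0.75 0 0 1; 0 -0.19 0 -0.75 0 0 1; 0 -0.19 0.01 -0.75 0 0 1"}}

```text
t: 17.7
eef_pos: [0.5024, -0.0731, 0.0935]
tcp_rot: [[0.004, 0.63, 0.776], [0.002, 0.776, -0.63], [-1.0, 0.004, 0.002]]
ft_force: [-1.0, 0.1, -0.6]
finger_gap: 0.179
```

```bash
python3 tab.py
```

```text
t 17.7 pos [ 0.5024 -0.0731  0.0935] r 0.1094 post ang 139.9 tool yaw 50.92 F [-1.   0.1 -0.6] T [ 0.01  0.28 -0.21] gap 0.179
```

{"name": "carry_out", "arguments": {"commands": "0 -0.19 0 -0.72 0 0 1; 0 -0.19 0.01 -0.72 0 0 1; 0 -0.19 0 -0.72 0 0 1; 0 -0.19 0.01 -0.72 0 0 1; 0 -0.19 0 -0.72 0 0 1; 0 -0.19 0.01 -0.72 0 0 1; 0 -0.19 0 -0.72 0 0 1; 0 -0.19 0.01 -0.72 0 0 1"}}

```text
t: 18.7
eef_pos: [0.4806, -0.1136, 0.0935]
tcp_rot: [[0.004, 0.265, 0.964], [0.003, 0.964, -0.265], [-1.0, 0.004, 0.003]]
ft_force: [-1.2, 1.3, -0.7]
finger_gap: 0.178
```

{"name": "carry_out", "arguments": {"commands": "0 -0.19 0 -0.72 0 0 1; 0 -0.19 0.01 -0.72 0 0 1; 0 -0.19 0 -0.72 0 0 1; 0 -0.19 0.01 -0.72 0 0 1; 0 -0.19 0 -0.72 0 0 1; 0 -0.19 0.01 -0.72 0 0 1; 0 -0.19 0 -0.72 0 0 1; 0 -0.19 0.01 -0.72 0 0 1"}}

```text
t: 19.7
eef_pos: [0.4772, -0.1591, 0.0935]
tcp_rot: [[0.003, -0.146, 0.989], [0.005, 0.989, 0.146], [-1.0, 0.004, 0.004]]
ft_force: [-1.9, 0.8, -0.7]
finger_gap: 0.177
```

```bash
python3 tab.py
```

```text
t 19.7 pos [ 0.4772 -0.1591  0.0935] r 0.1099 post ang 188.14 tool yaw 98.42 F [-1.9  0.8 -0.7] T [-0.17  0.33 -0.06] gap 0.177
```

{"name": "carry_out", "arguments": {"commands": "0 -0.19 0 -0.75 0 0 1; 0 -0.19 0.01 -0.75 0 0 1; 0 -0.19 0 -0.75 0 0 1; 0 -0.19 0.01 -0.75 0 0 1; 0 -0.19 0 -0.75 0 0 1; 0 -0.17 0.01 -0.6 0 0 1; 0 0 0 0 0 0 1; 0 0 0 0 0 0 1"}}

```text
t: 20.7
eef_pos: [0.4874, -0.1926, 0.0935]
tcp_rot: [[0.003, -0.442, 0.897], [0.004, 0.897, 0.442], [-1.0, 0.002, 0.005]]
ft_force: [-0.3, -2.3, -1.7]
finger_gap: 0.178
```

```bash
python3 tab.py;python3 - <<'E'
from h import *
q=shot('scene','scene8')
a=(315,130,455,290);B=cv2.resize(q['color'][a[1]:a[3],a[0]:a[2]],None,fx=3.6,fy=3.6,interpolation=cv2.INTER_CUBIC)
cv2.imwrite('pics/car8.png',B)
E
```

```text
t 20.7 pos [ 0.4874 -0.1926  0.0935] r 0.1101 post ang 206.47 tool yaw 116.23 F [-0.3 -2.3 -1.7] T [-0.33  0.05  0.01] gap 0.178
```

View pics/car8.png

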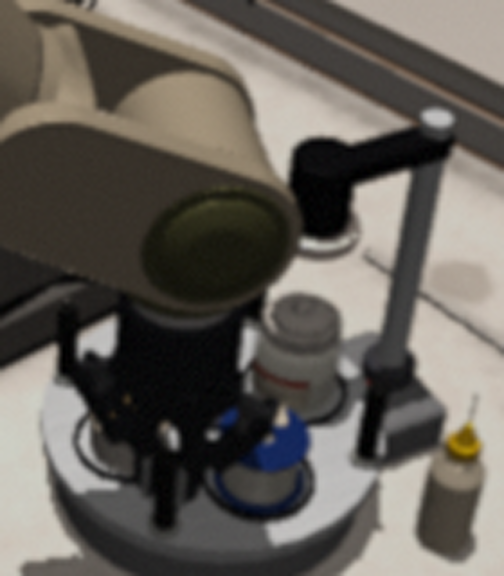

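The jar stands under the camera head at (300,355) in the crop, and the hand shows 89.5° of turn. Releasing, then going straight up.

{"name": "carry_out", "arguments": {"commands": "0 -0.03 0 -0.1 0 0 1; 0 0 0 0 0 0 0.3; 0 0 0 0 0 0 -0.4; 0 0 0 0 0 0 -0.4; 0 0 0 0 0 0 -0.4; -0.4 0 0 0 0 0 -0.4; -0.7 0 0 0 0 0 -0.4; -0.7 0 0 0 0 0 -0.4"}}

```text
t: 21.75
eef_pos: [0.4872, -0.192, 0.15]
tcp_rot: [[0.002, -0.448, 0.894], [0.007, 0.894, 0.448], [-1.0, 0.005, 0.005]]
ft_force: [0.3, -0.7, 0.5]
finger_gap: 0.704
```

Run:
```python
from plan import *
s=env.read_state();print(s['eef_pos'].round(4),s['q'].round(0))
line(np.array([.41,-.10,.30]),Rdown(60),8,-0.4)
```

```text
[ 0.4872 -0.192   0.15  ] [ -35.   24.   86.    0.   71. -151.]
per-row shift 0.8007446483440408 turn 1.7702604311461212
-0.62 0.49 -0.11 1.77 0 -0.01 -0.4; -0.62 0.47 -0.17 1.77 0 -0.01 -0.4; -0.62 0.45 -0.23 1.77 0 -0.01 -0.4; -0.62 0.41 -0.28 1.77 0 -0.01 -0.4; -0.62 0.38 -0.33 1.77 0 -0.01 -0.4; -0.62 0.33 -0.38 1.77 0 -0.01 -0.4; -0.62 0.28 -0.41 1.77 0 -0.01 -0.4; -0.63 0.23 -0.45 1.77 0 -0.01 -0.4
```

{"name": "carry_out", "arguments": {"commands": "-0.8 0 0 0.5 0 0 -0.4; -0.8 0.2 0 1 0 0 -0.4; -0.7 0.4 -0.2 1 0 0 -0.4; -0.7 0.4 -0.3 1 0 0 -0.4; -0.7 0.4 -0.4 1 0 0 -0.4; -0.6 0.4 -0.5 1 0 0 -0.4; -0.6 0.4 -0.5 1 0 0 -0.4; -0.6 0.4 -0.5 1 0 0 -0.4"}}

```text
t: 22.75
eef_pos: [0.3977, -0.1252, 0.3274]
tcp_rot: [[0.008, 0.076, 0.997], [0.003, 0.997, -0.076], [-1.0, 0.003, 0.008]]
ft_force: [0.3, 0.3, -0.1]
finger_gap: 0.694
```

Run:
```python
from plan import *
from h import *
s=env.read_state();print(s['eef_pos'].round(4),s['q'].round(0))
R,n=Riso(7.2,90)
line(np.array([.39,.20,.33]),Rdown(20),13,-0.4)
q=shot('scene','scene9');p=shot('top','top9')
a=(315,130,455,290);B=cv2.resize(q['color'][a[1]:a[3],a[0]:a[2]],None,fx=2.8,fy=3,interpolation=cv2.INTER_CUBIC)
b=(345,115,485,275);A=cv2.resize(p['color'][b[1]:b[3],b[0]:b[2]],None,fx=2.8,fy=3,interpolation=cv2.INTER_CUBIC)
cv2.imwrite('pics/car9.png',np.hstack([B,A]))
```

```text
[ 0.3977 -0.1252  0.3274] [ -34.    4.   82.    0.   93. -120.]
per-row shift 0.8341625987391006 turn 1.2625095806455742
-0 0.83 -0.08 1.26 0.01 -0.01 -0.4; -0.01 0.82 -0.16 1.26 0.01 -0.01 -0.4; -0.01 0.8 -0.23 1.26 0.01 -0.01 -0.4; -0.01 0.78 -0.3 1.26 0.01 -0.01 -0.4; -0.01 0.75 -0.36 1.26 0.01 -0.01 -0.4; -0.01 0.72 -0.43 1.26 0.01 -0.01 -0.4; -0.01 0.67 -0.49 1.26 0.01 -0.01 -0.4; -0.01 0.63 -0.55 1.26 0.01 -0.01 -0.4
-0.01 0.58 -0.6 1.26 0.01 -0.01 -0.4; -0.01 0.52 -0.65 1.26 0.01 -0.01 -0.4; -0.01 0.46 -0.69 1.26 0.01 -0.01 -0.4; -0.01 0.4 -0.73 1.26 0.01 -0.01 -0.4; -0.01 0.34 -0.76 1.26 0.01 -0.01 -0.4
```

View pics/car9.png

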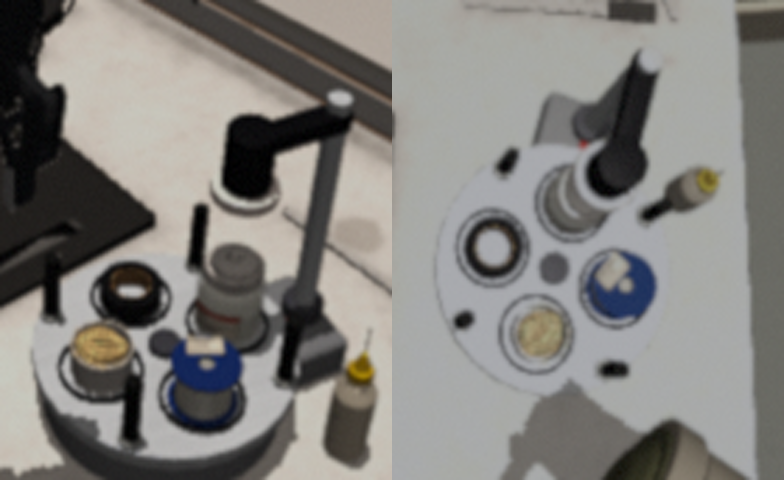

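Run:
```python
from h import *
for a,b in [('scene1','scene9'),('top1','top9')]:
    A=pickle.load(open(a+'.pkl','rb'));B=pickle.load(open(b+'.pkl','rb'))
    for ang in [45,135,225,315]:
        t=np.radians(ang-17.7);X=[.586+.11*np.cos(t),-.1435+.11*np.sin(t),.105]
        u,v=np.round(proj(A,X)).astype(int)
        gA=cv2.cvtColor(A['color'],cv2.COLOR_BGR2GRAY);gB=cv2.cvtColor(B['color'],cv2.COLOR_BGR2GRAY)
        w=(7,10) if a=='scene1' else (9,8)
        T=gA[v-w[1]:v+w[1]+1,u-w[0]:u+w[0]+1];S=gB[v-w[1]-4:v+w[1]+5,u-w[0]-4:u+w[0]+5]
        m=cv2.matchTemplate(S,T,cv2.TM_CCOEFF_NORMED);y,x=np.unravel_index(m.argmax(),m.shape)
        def sub(l,c,r): d=l-2*c+r; return .5*(l-r)/d if d else 0
        sx=sub(m[y,x-1],m[y,x],m[y,x+1]) if 0<x<8 else 0; sy=sub(m[y-1,x],m[y,x],m[y+1,x]) if 0<y<8 else 0
        print(a,ang,'shift px',round(x-4+sx,2),round(y-4+sy,2),'score',m.max().round(3))
```

```text
scene1 45 shift px -0.09 -0.26 score 0.967
scene1 135 shift px -0.0 0.05 score 0.999
scene1 225 shift px 0.07 0.47 score 0.983
scene1 315 shift px 0.01 0.03 score 0.999
top1 45 shift px -0.07 -0.02 score 0.998
top1 135 shift px 0.04 0.01 score 0.999
top1 225 shift px 0.05 -0.03 score 0.999
top1 315 shift px -0.03 -0.02 score 0.999
```

Every post sits within 0.1 px of its starting place in the top view. That confirms a full quarter turn and a seated detent, and the jar is in the nest under the camera. Back to the isolator.

Run:
```python
from plan import *
line(np.array([.39,.24,.33]),Rdown(24),16,-0.4)
```

```text
per-row shift 0.7608079017732706 turn 0.965402465887485
-0 0.76 -0.07 0.97 0.01 -0.01 -0.4; -0 0.75 -0.12 0.97 0.01 -0.01 -0.4; -0 0.74 -0.17 0.97 0.01 -0.01 -0.4; -0 0.73 -0.22 0.97 0.01 -0.01 -0.4; -0 0.71 -0.27 0.97 0.01 -0.01 -0.4; -0 0.69 -0.32 0.97 0.01 -0.01 -0.4; -0 0.67 -0.36 0.97 0.01 -0.01 -0.4; -0 0.64 -0.41 0.97 0.01 -0.01 -0.4
-0 0.61 -0.45 0.97 0.01 -0.01 -0.4; -0 0.58 -0.49 0.97 0.01 -0.01 -0.4; -0 0.55 -0.53 0.97 0.01 -0.01 -0.4; -0 0.51 -0.56 0.97 0.01 -0.01 -0.4; -0 0.47 -0.6 0.97 0.01 -0.01 -0.4; -0 0.43 -0.63 0.97 0.01 -0.01 -0.4; -0 0.39 -0.66 0.97 0.01 -0.01 -0.4; -0 0.34 -0.68 0.97 0.01 -0.01 -0.4
```

{"name": "carry_out", "arguments": {"commands": "0 0.76 -0.07 0.97 0 0 -0.4; 0 0.75 -0.12 0.97 0 0 -0.4; 0 0.74 -0.17 0.97 0 0 -0.4; 0 0.73 -0.22 0.97 0 0 -0.4; 0 0.71 -0.27 0.97 0 0 -0.4; 0 0.69 -0.32 0.97 0 0 -0.4; 0 0.67 -0.36 0.97 0 0 -0.4; 0 0.64 -0.41 0.97 0 0 -0.4"}}

```text
t: 23.85
eef_pos: [0.3973, 0.0605, 0.3262]
tcp_rot: [[0.009, 0.585, 0.811], [0.001, 0.811, -0.585], [-1.0, 0.006, 0.007]]
ft_force: [0.6, 0.3, -0.4]
finger_gap: 0.7
```

{"name": "carry_out", "arguments": {"commands": "0 0.61 -0.45 0.97 0 0 -0.4; 0 0.58 -0.49 0.97 0 0 -0.4; 0 0.55 -0.53 0.97 0 0 -0.4; 0 0.51 -0.56 0.97 0 0 -0.4; 0 0.47 -0.6 0.97 0 0 -0.4; 0 0.43 -0.63 0.97 0 0 -0.4; 0 0.39 -0.66 0.97 0 0 -0.4; 0 0.34 -0.68 0.97 0 0 -0.4"}}

```text
t: 24.85
eef_pos: [0.3988, 0.2492, 0.3228]
tcp_rot: [[0.005, 0.922, 0.388], [0.0, 0.388, -0.922], [-1.0, 0.005, 0.002]]
ft_force: [-0.7, -0.1, -0.7]
finger_gap: 0.697
```

Run:
```python
from plan import *
s=env.read_state();print(s['eef_pos'].round(4),s['q'].round(0))
R,n=Riso(7.2,90);c=np.array([.480,.415,.0945])
line(c+.12*n,R,10,-0.3)
```

```text
[0.3988 0.2492 0.3228] [18. 10. 76. -0. 94. -5.]
per-row shift 0.674802729809429 turn 0.8373343473333769
0.42 0.27 -0.46 0.38 -0.1 0.74 -0.3; 0.42 0.24 -0.47 0.38 -0.1 0.74 -0.3; 0.43 0.2 -0.48 0.38 -0.1 0.74 -0.3; 0.44 0.17 -0.49 0.38 -0.1 0.74 -0.3; 0.44 0.13 -0.49 0.38 -0.1 0.74 -0.3; 0.45 0.09 -0.5 0.38 -0.1 0.74 -0.3; 0.45 0.06 -0.5 0.38 -0.1 0.74 -0.3; 0.44 0.02 -0.51 0.38 -0.1 0.74 -0.3
0.44 -0.02 -0.51 0.38 -0.1 0.74 -0.3; 0.44 -0.05 -0.51 0.38 -0.1 0.74 -0.3
```

{"name": "carry_out", "arguments": {"commands": "0.42 0.27 -0.46 0.38 -0.1 0.74 -0.3; 0.42 0.24 -0.47 0.38 -0.1 0.74 -0.3; 0.43 0.2 -0.48 0.38 -0.1 0.74 -0.3; 0.44 0.17 -0.49 0.38 -0.1 0.74 -0.3; 0.44 0.13 -0.49 0.38 -0.1 0.74 -0.3; 0.45 0.09 -0.5 0.38 -0.1 0.74 -0.3; 0.45 0.06 -0.5 0.38 -0.1 0.74 -0.3; 0.44 0.02 -0.51 0.38 -0.1 0.74 -0.3"}}

```text
t: 25.85
eef_pos: [0.4201, 0.3818, 0.2168]
tcp_rot: [[0.413, 0.892, 0.185], [0.066, 0.173, -0.983], [-0.908, 0.418, 0.013]]
ft_force: [0.1, 0.1, -0.6]
finger_gap: 0.65
```

```bash
python3 isost.py
python3 - <<'E'
from plan import *
R,n=Riso(7.2,90);c=np.array([.480,.415,.0945])
line(c+.10*n+np.array([0,0,0]),R,4,-0.3)
E
```

```text
t 25.85 out 0.1377 upslope 0.0061 y -0.0254 angle [-93.3  -3.4  -4.9] F [ 0.1  0.1 -0.6] T [-0.05  0.19  0.01] gap 0.6500254997778836 q [ 35.  17.  89. -13.  53.  30.]
per-row shift 0.38259904616972035 turn 0.39585148448970287
0.32 -0.01 -0.21 0.21 -0.06 0.33 -0.3; 0.32 -0.02 -0.21 0.21 -0.06 0.33 -0.3; 0.32 -0.03 -0.21 0.21 -0.06 0.33 -0.3; 0.32 -0.04 -0.21 0.21 -0.06 0.33 -0.3
```

{"name": "carry_out", "arguments": {"commands": "0.32 -0.01 -0.21 0.21 -0.06 0.33 -0.3; 0.32 -0.02 -0.21 0.21 -0.06 0.33 -0.3; 0.32 -0.03 -0.21 0.21 -0.06 0.33 -0.3; 0.32 -0.04 -0.21 0.21 -0.06 0.33 -0.3; 0 0 0 0 0 0 -0.3"}}

```text
t: 26.48
eef_pos: [0.4306, 0.4108, 0.1752]
tcp_rot: [[0.494, 0.859, 0.132], [0.06, 0.118, -0.991], [-0.867, 0.498, 0.006]]
ft_force: [0.0, 0.1, 0.8]
finger_gap: 0.652
```

```bash
python3 isost.py
python3 - <<'E'
from plan import *
R,n=Riso(7.2,90);c=np.array([.480,.415,.0945])
xv=-Riso(7.2,0)[0][:,2];yv=-Riso(7.2,0)[0][:,1]
line(c+.0195*n+.0015*xv+.001*yv,R,6,-0.3)
E
```

```text
t 26.475 out 0.0946 upslope -0.0025 y 0.002 angle [-90.5  -0.2  -0. ] F [0.  0.1 0.8] T [-0.04  0.22  0.01] gap 0.6515680612628141 q [ 39.  22.  91. -22.  44.  44.]
per-row shift 0.4179748348740464 turn 0.023683487857451713
0.42 0.02 0 0.02 0 0.01 -0.3; 0.42 0.02 0 0.02 0 0.01 -0.3; 0.42 0.02 0 0.02 0 0.01 -0.3; 0.42 0.02 0.01 0.02 0 0.01 -0.3; 0.42 0.02 0.01 0.02 0 0.01 -0.3; 0.42 0.02 0.01 0.02 0 0.01 -0.3
```

{"name": "carry_out", "arguments": {"commands": "0.42 0.02 0 0.02 0 0 -0.3; 0.42 0.02 0 0.02 0 0 -0.3; 0.42 0.02 0 0.02 0 0 -0.3; 0.42 0.02 0 0 0 0 -0.3; 0.42 0.02 0.01 0 0 0 -0.3; 0.36 0.02 0.01 0 0 0 -0.3; 0 0 0 0 0 0 -0.3"}}

```text
t: 27.35
eef_pos: [0.4741, 0.4146, 0.1084]
tcp_rot: [[0.494, 0.86, 0.129], [0.06, 0.114, -0.992], [-0.868, 0.497, 0.005]]
ft_force: [-0.1, 0.0, 0.4]
finger_gap: 0.648
```

```bash
python3 isost.py
```

```text
t 27.35 out 0.0149 upslope 0.0019 y 0.0003 angle [-90.3  -0.3  -0. ] F [-0.1  0.   0.4] T [-0.07  0.23 -0.  ] gap 0.6479744664203322 q [ 36.  30.  91. -25.  36.  46.]
```

{"name": "carry_out", "arguments": {"commands": "-0.14 0 0 0 0 0 -0.1; 0 0 0 0 0 0 0.4; 0 0 0 0 0 0 1; 0 0 0 0 0 0 1; 0 0 0 0 0 0 1; 0 0 0 0 0 0 1", "force": 30}}

```text
t: 28.1
eef_pos: [0.471, 0.4145, 0.113]
tcp_rot: [[0.494, 0.86, 0.129], [0.06, 0.114, -0.992], [-0.868, 0.497, 0.005]]
ft_force: [-0.4, -0.2, -1.2]
finger_gap: 0.181
```

```bash
python3 isost.py
```

```text
t 28.1 out 0.0205 upslope 0.0015 y 0.0006 angle [-90.3  -0.2  -0.1] F [-0.4 -0.2 -1.2] T [ 0.02  0.17 -0.05] gap 0.18113819851049265 q [ 36.  29.  91. -24.  36.  46.]
```

Gripped. Turning it back on.

{"name": "carry_out", "arguments": {"commands": "0 0 0 1 0 0 1; 0 0 0 1 0 0 1; 0 0 0 1 0 0 1; 0 0 0 1 0 0 1; 0 0 0 1 0 0 1; 0 0 0 1 0 0 1; 0 0 0 1 0 0 1; 0 0 0 1 0 0 1"}}

```text
t: 29.1
eef_pos: [0.4711, 0.4145, 0.113]
tcp_rot: [[0.494, 0.792, -0.359], [0.06, -0.443, -0.894], [-0.868, 0.42, -0.266]]
ft_force: [0.2, -0.0, -2.2]
finger_gap: 0.177
```

{"name": "carry_out", "arguments": {"commands": "0 0 0 1 0 0 1; 0 0 0 1 0 0 1; 0 0 0 1 0 0 1; 0 0 0 1 0 0 1; 0 0 0 1 0 0 1; 0 0 0 1 0 0 1; 0 0 0 1 0 0 1; 0 0 0 0.8 0 0 1"}}

```text
t: 30.1
eef_pos: [0.4711, 0.4144, 0.113]
tcp_rot: [[0.494, 0.478, -0.726], [0.059, -0.852, -0.521], [-0.868, 0.214, -0.449]]
ft_force: [1.3, -0.5, -1.8]
finger_gap: 0.182
```

```bash
python3 isost.py
```

```text
t 30.1 out 0.0205 upslope 0.0016 y 0.0005 angle [-25.2  -0.2   0.1] F [ 1.3 -0.5 -1.8] T [-0.04  0.32  0.03] gap 0.1817894198450904 q [ 36.  29.  91. -24.  36. 111.]
```

{"name": "carry_out", "arguments": {"commands": "0 0 0 1 0 0 1; 0 0 0 1 0 0 1; 0 0 0 1 0 0 1; 0 0 0 1 0 0 1; 0 0 0 1 0 0 1; 0 0 0 1 0 0 1; 0 0 0 0.4 0 0 1; 0 0 0 0 0 0 1"}}

```text
t: 31.1
eef_pos: [0.4711, 0.4143, 0.113]
tcp_rot: [[0.494, 0.108, -0.863], [0.059, -0.994, -0.091], [-0.868, -0.006, -0.497]]
ft_force: [1.2, -0.6, -2.2]
finger_gap: 0.183
```

```bash
python3 isost.py
```

```text
t 31.1 out 0.0205 upslope 0.0016 y 0.0004 angle [ 1.  -0.2  0.2] F [ 1.2 -0.6 -2.2] T [-0.33  0.32  0.77] gap 0.18331885117122831 q [ 36.  29.  91. -24.  36. 137.]
```

The handle is against its on stop; the moment has risen to about 0.8 N m. Releasing and withdrawing.

{"name": "carry_out", "arguments": {"commands": "0 0 0 0 0 0 0.3; 0 0 0 0 0 0 -0.3; 0 0 0 0 0 0 -0.3; 0 0 0 0 0 0 -0.3; -0.5 0 0 0 0 0 -0.3; -0.8 0 0 0 0 0 -0.3; -1 0 0 0 0 0 -0.3; -1 0 0 0 0 0 -0.3"}}

```text
t: 32.1
eef_pos: [0.42, 0.4078, 0.2026]
tcp_rot: [[0.492, 0.107, -0.864], [0.058, -0.994, -0.09], [-0.868, -0.006, -0.496]]
ft_force: [-0.0, 0.1, -0.3]
finger_gap: 0.651
```

{"name": "carry_out", "arguments": {"commands": "-1 0 0 0 0 0 -0.3; -1 0 0 0 0 0 -0.3; -1 0 0 0 0 0 -0.3; 0 0 0 0 0 0 -0.3; 0 0 0 0 0 0 -0.3"}}

```text
t: 32.72
eef_pos: [0.3712, 0.402, 0.2887]
tcp_rot: [[0.496, 0.11, -0.861], [0.065, -0.994, -0.089], [-0.866, -0.012, -0.5]]
ft_force: [0.3, -0.3, 0.2]
finger_gap: 0.656
```

```bash
python3 isost.py
python3 - <<'E'
from h import *
p=shot('top','top10');q=shot('scene','scene10')
a=(150,180,270,280);A=cv2.resize(p['color'][a[1]:a[3],a[0]:a[2]],None,fx=3.3,fy=3,interpolation=cv2.INTER_CUBIC)
a=(180,110,300,210);B=cv2.resize(q['color'][a[1]:a[3],a[0]:a[2]],None,fx=3.3,fy=3,interpolation=cv2.INTER_CUBIC)
a=(345,120,465,265);C=cv2.resize(p['color'][a[1]:a[3],a[0]:a[2]],(396,290),interpolation=cv2.INTER_CUBIC)
a=(315,150,455,300);D=cv2.resize(q['color'][a[1]:a[3],a[0]:a[2]],(396,290),interpolation=cv2.INTER_CUBIC)
cv2.imwrite('pics/fin.png',np.vstack([np.hstack([A,B]),np.hstack([C,D])]))
for a,b in [('scene1','scene10'),('top1','top10')]:
    A=pickle.load(open(a+'.pkl','rb'));B=pickle.load(open(b+'.pkl','rb'))
    pts={k:[.586+.11*np.cos(np.radians(k-17.7)),-.1435+.11*np.sin(np.radians(k-17.7)),.105] for k in [45,135,225,315]}
    pts['handle']=[.455,.4116,.14]
    for k,X in pts.items():
        u,v=np.round(proj(A,X)).astype(int)
        gA=cv2.cvtColor(A['color'],cv2.COLOR_BGR2GRAY);gB=cv2.cvtColor(B['color'],cv2.COLOR_BGR2GRAY)
        T=gA[v-10:v+11,u-9:u+10];S=gB[v-14:v+15,u-13:u+14]
        m=cv2.matchTemplate(S,T,cv2.TM_CCOEFF_NORMED);y,x=np.unravel_index(m.argmax(),m.shape)
        print(a,k,'shift',x-4,y-4,m.max().round(3))
E
```

```text
t 32.725 out 0.223 upslope 0.0023 y 0.0008 angle [ 1.1  0.  -0.1] F [ 0.3 -0.3  0.2] T [-0.05  0.23  0.05] gap 0.6557374175736019 q [ 43.  11.  86. -20.  59. 133.]
scene1 45 shift 0 0 0.94
scene1 135 shift 0 0 0.999
scene1 225 shift 0 0 0.983
scene1 315 shift 0 0 0.999
scene1 handle shift 0 0 1.0
top1 45 shift 0 0 0.998
top1 135 shift 0 0 0.999
top1 225 shift 0 0 0.999
top1 315 shift 0 0 0.999
top1 handle shift 0 0 0.999
```

View pics/fin.png

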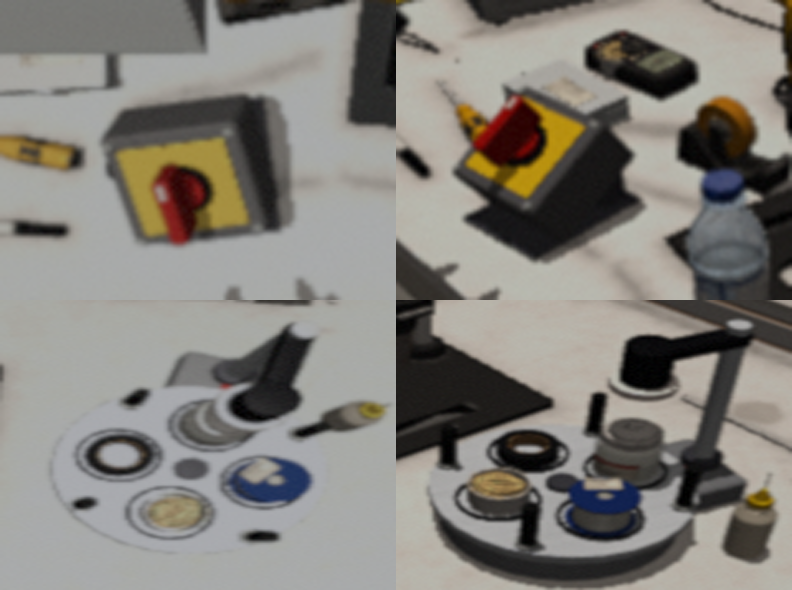

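The last picture shows the handle along the slope with its white mark uppermost. The jar is in the nest under the camera head, and all four samples stand in their nests. The handle and posts match their starting places at a 0 px shift in both views, so I'm handing in.

```bash
python3 -c "
from plant import env
print(env.hand_in())"
```

```text
the job is handed in; nothing more can be done
None
```

The job is handed in at about 33 s of the 72 s allowed, with no verdict reported. I switched the isolator off (90° counter-clockwise) and gripped the post at 135° to turn the turntable a quarter turn counter-clockwise. After letting go, I turned the isolator back to its on stop and backed the arm away.

**Last checks:**
- **Isolator:** in both cameras the handle shows no shift from its starting "on" picture (match scores 0.999 and 1.0). It looked level, so off, while the turntable was moved.
- **Turntable:** in the last pictures all four posts show no shift from their starting pictures (match 0.94 to 0.999). An earlier sub-pixel check gave at most 0.1 px in the top view, but 0.3 to 0.5 px on two posts in the scene view. I put that down to the changed background behind those posts.
- **Samples:** the jar is under the camera head and all four samples stand upright in their nests. I judged the jar by eye; I did not measure its distance to the station.
- **Contact:** the gripper is clear of everything, at least 17 cm from the handle, and the wrist force is near zero.

No check failed. The one disagreement was in the isolator measurement: the two-camera fit put the panel's middle at 96 mm high, against 93 mm in the text. I used 94.5 mm, and the grasp went cleanly.

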